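Lay out the tea corner

TASK

Lay out the tea corner on the wooden board over the hob: slide the tea light under the candle warmer from its open front until it is fully home against the stop, lay the red-handled spoon flat and lengthwise inside the blue spoon rest, stand the brown dropper bottle upright in the middle of the black coaster and the sugar shaker upright in the middle of the white coaster. Leave the plain steel spoon where it lies.

Things in the scene. Friction and masses are not known exactly. Their poses are not given: they have to be found in the camera images.
- tea_light: Tea light: a small round candle in a silver cup, 38 mm across, 15 mm high, unlit, 20 g. Stands loose on the tiled worktop (tile top z = 0.003). Origin: centre of its underside, z up.
- red_spoon: Teaspoon with a red handle, 132 mm long, 26 mm wide at the bowl, 11 mm high, 20 g, lying flat, loose, on the worktop. Origin: centre of its underside, half way along; its x axis runs along the spoon, z up. Grip it across, at the middle, with the fingertips about 2 mm above the surface it lies on.
- sugar_shaker: Clear glass sugar shaker with a grey dome top and white contents, 44 mm across (round), 90 mm high (the wide glass part reaches to 74 mm), 100 g, standing loose on the worktop. Origin: centre of its underside, z up.
- drops_bottle: Small brown dropper bottle with a black rubber top, 33 mm across (round), 102 mm high; the wide part is the lower 69 mm; 70 g, standing loose on the worktop. Origin: centre of its underside, z up.
- steel_spoon: All-steel spoon without red, 134 x 27 x 12 mm, lying loose on the worktop. It is not wanted and stays where it lies. Origin: centre of its underside; x along the spoon.
- warmer: Dark steel candle warmer fixed on the hob board (top z = 0.018). Plate 58 x 86 mm, underside 26, top 32 mm above the board (studs to 36). Below it a channel 54 mm wide, open only to -x (robot side), front edge at x = -14 mm, stop at x = +20.5. Origin: on the board, where the tea light's centre belongs (it then shows 5 mm); x into the channel. Fingers do not fit in: push.
- spoon_rest: Blue ceramic spoon rest, a shallow tray 172 x 60 mm, fixed on the board. Its floor is 4 mm above the board; its rim stands 6 mm above the floor, round a space 160 x 48 mm, and is left out along both long sides over the middle 88 mm, where the fingers pass. Origin: centre of its underside, on the board; x along its length, z up.
- black_coaster: Small round black coaster, 64 mm across, fixed on the board. Floor 3 mm above the board, rim 4 mm wide and 3 mm above the floor; 56 mm across inside. Origin: centre of its underside, on the board.
- white_coaster: Round white coaster, 76 mm across, fixed on the board. Floor 3 mm above the board, rim 4 mm wide and 3 mm above the floor; 68 mm across inside. Origin: centre of its underside, on the board.

How it is judged:
By the outcome, as a careful person would: the job done as asked, in the order asked, and still so for the second after the job is handed in, with the robot touching nothing.
It also fails if it takes over 112 s, if anything falls off the work surface, if the arm or the gripper's body presses on something with over 40 N, if the wrist force passes 120 N, or if a joint passes its speed limit or range.

ROBOT

A 6-joint arm with a two-finger parallel gripper is mounted at the origin on a cart in front of the work surface, level with it; the furniture and walls round the work are solid. World frame = base frame: x ahead of the robot, y to its left, z up, the work surface at z = 0. Lengths are in m, angles in rad, forces in N, time in s.
With the tool pointing down it reaches from about 0.25 to 0.725 m from the base axis. Payload 4 kg.
Tool frame: the origin (TCP) lies at the very end of the fingers, on their centre line; the grasp point (between the pads) lies 19 mm behind it (bot.pinch_z is the distance from the TCP to the grasp point, in m); z points along the fingers, x is the direction in which the jaws open and shut, and the axes are right-handed (so a half turn about z gives the same grasp; the last joint's range is limited). The gripper opens to 85 mm and grips with 20 to 120 N. Pads are 22 mm wide; open, the fingers measure 114 mm over their backs; the gripper's body (76 mm by 85 mm) begins 54 mm behind the grasp point. The pads swing forward as they close: fully open they stand 13 mm farther back than shut.
Start: joints at [1.131, 0.241, 0.005, 1.335, 0, 1.571], TCP at [0.213, 0.452, 0.231] pointing down, gripper open.
Joint ranges: [-2.72, 2.72], [-1.05, 1.87], [-1.09, 1.28], [-1.99, 2.15], [-1.42, 1.44], [-3.14, 3.14]. Speed limits (rad/s): [2.79, 2.79, 3.14, 3.14, 3.14, 3.14].

INTERFACE

Orientations are given as a unit quaternion [x, y, z, w].
In Python, from workcell import bot gives the robot as it stands. The module is installed in compiled form; this text tells all that it offers.
- The arm moves only by the shell command python3 -m inch 'ROWS'. ROWS is JSON, a list of rows, each a list of 7 numbers: the shift along the tool's x, y, z scaled (see below), then the turn, a rotation vector about the tool's x, y, z scaled (see below), then the gripper command: -1 is fully open, 1 is shut, values between are in proportion. In form: [[x, y, z, wx, wy, wz, gripper], ...]. A call has exactly 8 rows; each row shifts and turns the commanded pose from where the row before left it, along the tool's axes as they then stand; what a row does not reach is not made up. The controller multiplies each number of a shift by 2.5 cm and each number of a turn by 180 degrees. A row lasts 1/10 s, in which the tool goes at most 50 mm and 8.59 degrees, less where a joint would pass 70% of its speed; a pose out of reach is approached as far as the arm can. A call with a number of a shift or a turn outside -1 to 1 is refused whole. A call with a gripper value outside its range is refused whole. The fingers move at their own pace and stop on an object; the grip force is fixed at half the most. Time passes only in rows, so rows that do not move let the fingers close, or fill a call up. It gives the time, the measured TCP pose, the force and the opening at its end, in the units of the state.
- bot.get_obs(): the state, without advancing time (a new reading comes with each control period).
- bot.camera(name): name is "scene" or "top" or "wrist"; returns (picture, depth): 480x640x3 uint8, blue, green, red; 480x640 float32, m along the optical axis (not along the pixel's ray), 0 where there is no reading.
- bot.get_calibration(name): a dict with "vfov" (degrees; the focal length in pixels is half the picture's height over the tangent of half this angle, whatever the lens; pixels are square), "cx", "cy" (the principal point, pixels), "R" (3x3) and "t" (3): a world point X has camera coordinates R X + t. Camera axes: x right, y down, z forward; pixel columns grow to the right and rows downward; lengths in m; the calibration is good to about 2 mm. A picture is of the moment at which its call begins: read the wrist's pose just before it. get_calibration takes no time and is no camera call; for the wrist camera it gives the pose at the moment of the call.
- bot.job_done(): hands the job in, once; it reports no verdict.
The state is a dict: "clock": time; "joint_pos": joint angles; "joint_vel": joint speeds; "tau": joint torques, N m; "eef_pos": TCP position; "tool_rot": TCP orientation; "ft_force": force on the tool from outside, world axes, zero at the start; "ft_torque": the same for the moment, N m; "grip_width": finger opening in m.
Only numpy, scipy, OpenCV 4.12 (cv2) and the standard library are available. Lean on these libraries where they do the work, as an engineer would, in place of code of your own. Each camera call takes 0.05 s, during which the arm holds its last target.

## Working session

There is one attempt and no reset: what is moved stays moved. The work goes in short steps, Python scripts to look and compute and a shell command to move; the robot and the scene stay as the last step left them, time stands still between calls to the robot, and variables do not carry over. Pictures are saved under pics/ and viewed, and the job is handed in when it is done.

```bash
ls; mkdir -p pics; python3 - <<'E'
from workcell import bot
import cv2,numpy as np
print(bot.get_obs())
for n in ("scene","top"):
    im,d=bot.camera(n); cv2.imwrite(f"pics/{n}0.png",im); np.savez(f"{n}0.npz",im=im,d=d)
    print(n,bot.get_calibration(n))
print(bot.get_calibration("wrist"))
E
```

```text
pics
{'clock': 0.0, 'joint_pos': array([1.13097865e+00, 2.41376100e-01, 3.73628331e-03, 1.33520091e+00,
       4.26915321e-06, 1.57080168e+00]), 'joint_vel': array([-0.00058996, -0.00114123,  0.00014253,  0.00112045,  0.00070334,
        0.0006753 ]), 'tau': array([-1.49589316e-03, -3.72316575e+01,  2.52408403e+01,  1.68139476e-02,
       -1.25127108e-04,  1.20625025e-06]), 'eef_pos': array([0.21261932, 0.4518483 , 0.23043597]), 'tool_rot': array([ 8.44327502e-01,  5.35826488e-01, -8.64213159e-04,  5.45924654e-04]), 'ft_force': array([-0.20175373, -0.52388729, -0.37732   ]), 'ft_torque': array([-0.04340801, -0.04262505,  0.08678047]), 'grip_width': 0.08535623580416171}
scene {'vfov': 55.49547569285703, 'cx': 314.0350482461122, 'cy': 231.47878739404496, 'R': array([[-0.87152188, -0.49000704,  0.01851276],
       [-0.22121002,  0.3591875 , -0.90666999],
       [ 0.43762512, -0.79427793, -0.42143423]]), 't': array([0.46496201, 0.16151214, 0.896857  ])}
top {'vfov': 47.98621031694685, 'cx': 316.13667381001136, 'cy': 235.89653429327467, 'R': array([[ 0.16795138, -0.98578723, -0.00398413],
       [-0.8239126 , -0.13815101, -0.54962017],
       [ 0.54125813,  0.09559204, -0.83540517]]), 't': array([-0.06213936,  0.48240334,  0.91691044])}
{'vfov': 71.39556928392578, 'cx': 322.5502276855241, 'cy': 244.49032995621454, 'R': array([[ 4.25367741e-01,  9.05020306e-01, -7.27594367e-04],
       [ 8.73731825e-01, -4.10452039e-01,  2.61001574e-01],
       [ 2.35913082e-01, -1.11657372e-01, -9.65338101e-01]]), 't': array([-0.49907623, -0.03319356,  0.37725157])}
```

View pics/scene0.png

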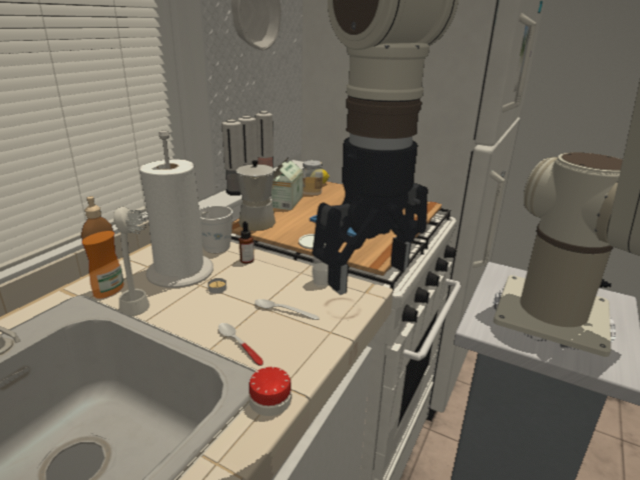

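View pics/top0.png

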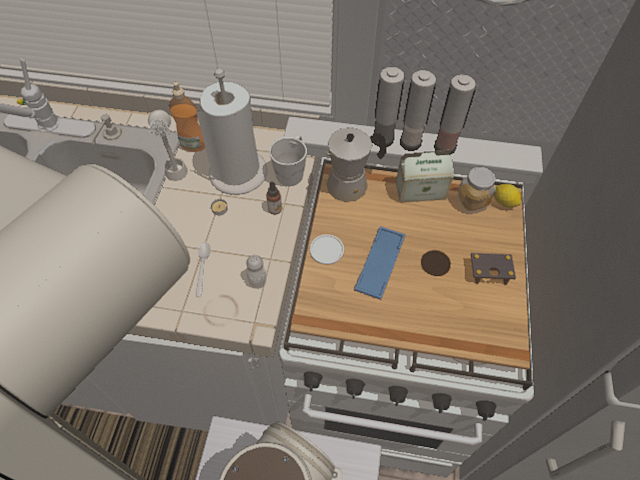

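The scene view shows the tea light at about (217,286), the red spoon at (240,343), the steel spoon at (285,309), the bottle at (247,243) and the shaker at (320,270). The top view shows the tea light at (219,207), bottle at (274,198), shaker at (257,271), white coaster at (327,249), rest at (380,262), black coaster at (436,263) and warmer at (493,267). The arm hides the red spoon in the top view.

```bash
cat > h.py <<'E'
import numpy as np,cv2
from workcell import bot
def K(c,h=480): return (h/2)/np.tan(np.radians(c['vfov'])/2)
def ray(c,uv,z):
    uv=np.atleast_2d(np.asarray(uv,float)); f=K(c)
    d=np.c_[(uv[:,0]-c['cx'])/f,(uv[:,1]-c['cy'])/f,np.ones(len(uv))]@c['R']
    o=-c['R'].T@c['t']; s=(z-o[2])/d[:,2]
    return o+d*s[:,None]
def proj(c,X):
    X=np.atleast_2d(X); p=X@c['R'].T+c['t']; f=K(c)
    return np.c_[p[:,0]/p[:,2]*f+c['cx'],p[:,1]/p[:,2]*f+c['cy']]
def cloud(c,d):
    v,u=np.mgrid[0:480,0:640]; f=K(c)
    p=np.dstack([(u-c['cx'])/f*d,(v-c['cy'])/f*d,d])-c['t']
    return p@c['R']
E
python3 - <<'E'
from h import *
for n,L in (("top",[("tea",219,207),("bottle",274,198),("shaker",257,271),("white",327,249),("rest",380,262),("black",436,263),("warmer",493,267),("steel",203,268),("board",340,310),("tile",240,240)]),("scene",[("tea",217,286),("bot",247,243),("shk",320,272),("red",240,343),("red2",226,329),("tile",240,310)])):
    z=np.load(n+"0.npz"); P=cloud(bot.get_calibration(n),z['d']); hsv=cv2.cvtColor(z['im'],cv2.COLOR_BGR2HSV)
    for a,u,v in L: print(n,a,P[v,u].round(3),hsv[v,u])
for n,x,y,w,h in (("top",180,160,130,160),("top",300,220,240,100),("scene",190,210,180,180)):
    im=np.load(n+"0.npz")['im'][y:y+h,x:x+w]; s=min(800/w,600/h)
    cv2.imwrite(f"pics/c_{n}_{x}.png",cv2.resize(im,None,fx=s,fy=s,interpolation=cv2.INTER_CUBIC)); print(n,x,y,s)
E
```

```text
top tea [0.615 0.273 0.011] [ 20  96 130]
top bottle [0.624 0.139 0.063] [  9 115 129]
top shaker [0.43  0.133 0.07 ] [ 15  29 123]
top white [0.534 0.004 0.024] [ 30   5 191]
top rest [ 0.522 -0.115  0.021] [106  80 140]
top black [ 0.538 -0.234  0.023] [10 95 70]
top warmer [ 0.533 -0.349  0.048] [14 61 79]
top steel [0.447 0.263 0.014] [ 16  32 174]
top board [ 0.394 -0.046  0.021] [ 16 112 178]
top tile [0.538 0.204 0.003] [ 17  36 190]
scene tea [0.611 0.272 0.012] [ 20 115 146]
scene bot [0.622 0.152 0.058] [  8 166  66]
scene shk [0.43  0.16  0.044] [ 20  32 119]
scene red [0.458 0.393 0.012] [ 18  43 143]
scene red2 [0.508 0.37  0.007] [ 23  31 192]
scene tile [0.526 0.306 0.003] [ 19  56 213]
top 180 160 3.75
top 300 220 3.3333333333333335
scene 190 210 3.3333333333333335
```

View pics/c_top_180.png

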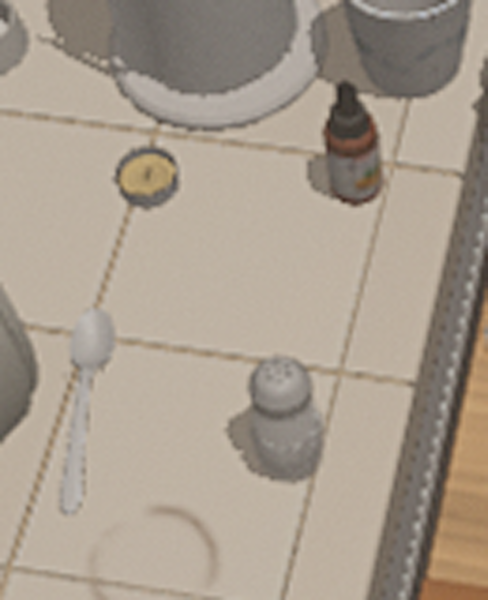

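View pics/c_top_300.png

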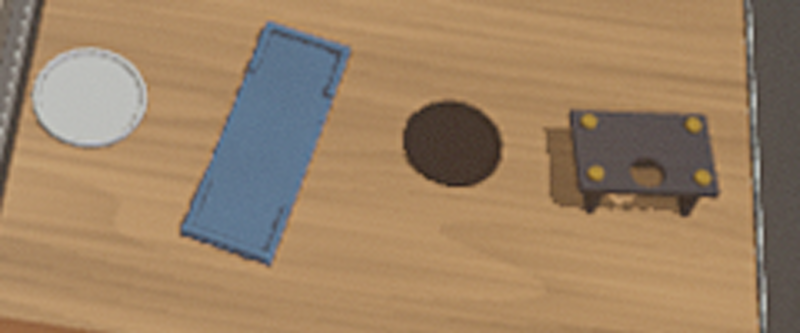

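View pics/c_scene_190.png

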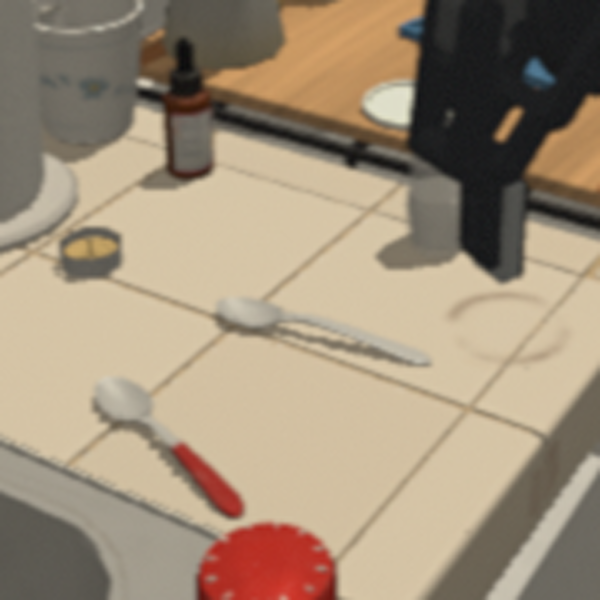

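```bash
python3 - <<'E'
from h import *
ct=bot.get_calibration("top"); cs=bot.get_calibration("scene")
T=np.load("top0.npz")['im']; S=np.load("scene0.npz")['im']
ht=cv2.cvtColor(T,cv2.COLOR_BGR2HSV); hs=cv2.cvtColor(S,cv2.COLOR_BGR2HSV)
def blob(m,roi):
    x,y,w,h=roi; q=np.zeros(m.shape,np.uint8); q[y:y+h,x:x+w]=m[y:y+h,x:x+w]*255
    n,l,s,c=cv2.connectedComponentsWithStats(q); k=1+np.argmax(s[1:,4]); b=(l==k).astype(np.uint8)
    ct_=max(cv2.findContours(b,0,cv2.CHAIN_APPROX_NONE)[0],key=cv2.contourArea)[:,0]
    return ct_,s[k]
def disc(name,c,m,roi,z):
    k,s=blob(m,roi); P=ray(c,k,z)[:,:2]; (x,y),(a,b),t=cv2.fitEllipse((P*1000).astype(np.float32)); print(name,round(x,1),round(y,1),'axes',round(a,1),round(b,1),s)
H,Sa,V=[ht[...,i].astype(int) for i in range(3)]
disc("wax top",ct,(Sa>70)&(V>90),(205,195,28,24),.015)
disc("white",ct,(Sa<40)&(V>120),(305,230,44,38),.024)
disc("black",ct,(V<100),(415,245,42,36),.024)
k,s=blob((H>95)&(H<120)&(Sa>50),(345,215,70,90)); P=ray(ct,k,.026)[:,:2]*1000
r=cv2.minAreaRect(P.astype(np.float32)); print("rest",r,cv2.boxPoints(r).round(1).tolist())
k,s=blob((V<120),(468,250,50,30)); P=ray(ct,k,.050)[:,:2]*1000
r=cv2.minAreaRect(P.astype(np.float32)); print("warmer",r,s,cv2.boxPoints(r).round(1).tolist())
m=((Sa>150)&(V>110)&(H>12)&(H<28)).astype(np.uint8); m[:250]=0;m[285:]=0;m[:,:468]=0;m[:,520:]=0
n,l,st,ce=cv2.connectedComponentsWithStats(m)
for i in range(1,n):
    if st[i,4]>3: print("stud",ce[i],st[i,4],ray(ct,ce[i],.053).round(4))
H,Sa,V=[hs[...,i].astype(int) for i in range(3)]
disc("wax scene",cs,(Sa>100)&(V>90),(205,275,25,20),.015)
k,s=blob(((H<8)|(H>172))&(Sa>120),(225,325,40,40)); P=ray(cs,k,.009)[:,:2]*1000
print("redhandle",cv2.minAreaRect(P.astype(np.float32)),cv2.boxPoints(cv2.minAreaRect(P.astype(np.float32))).round(0).tolist())
for z in(.006,): print("bowl far", ray(cs,[[219,324],[226,329],[240,344],[263,362]],.008).round(3))
# bottle/shaker from depth
for n,c,roi in(("top",ct,(260,185,25,35)),("top",ct,(240,250,32,40)),("scene",cs,(235,225,25,40)),("scene",cs,(310,255,20,32))):
    d=np.load(n+"0.npz")['d'];P=cloud(c,d); x,y,w,h=roi;Q=P[y:y+h,x:x+w].reshape(-1,3);Q=Q[(Q[:,2]>.03)&(Q[:,2]<.11)]
    for lo,hi in((.01,.03),(.03,.06),(.06,.075),(.075,.11)):
        q=Q[(Q[:,2]>lo)&(Q[:,2]<hi)]
        if len(q): print(n,roi,lo,len(q),q.min(0).round(3),q.max(0).round(3))
E
```

```text
wax top 614.3 273.1 axes 28.2 34.3 [211 201  16  11 128]
white 534.8 4.9 axes 73.6 74.7 [310 234  34  30 800]
black 538.2 -232.5 axes 60.9 61.7 [421 251  29  25 583]
rest ((521.4051513671875, -114.58651733398438), (58.97966384887695, 173.321044921875), 77.77635955810547) [[430.5, -125.0999984741211], [599.9000244140625, -161.8000030517578], [612.2999877929688, -104.0999984741211], [443.0, -67.4000015258789]]
warmer ((533.8714599609375, -345.09552001953125), (62.982120513916016, 92.73152923583984), 9.529483795166016) [468 253  48  27 984] [[495.1000061035156, -304.6000061035156], [510.5, -396.0], [572.5999755859375, -385.6000061035156], [557.2999877929688, -294.20001220703125]]
stud [476.2 256. ] 10 [[ 0.551  -0.3129  0.053 ]]
stud [507.36363636 257.09090909] 11 [[ 0.5592 -0.3778  0.053 ]]
stud [478.36363636 271.54545455] 11 [[ 0.5135 -0.3176  0.053 ]]
stud [510.23076923 272.76923077] 13 [[ 0.5215 -0.3827  0.053 ]]
wax scene 613.7 268.3 axes 19.4 30.4 [209 281  16   6  70]
redhandle ((426.62542724609375, 401.2523498535156), (11.579202651977539, 62.50803756713867), 63.14250946044922) [
[... 256 characters left out ...]
6 90 [0.617 0.128 0.06 ] [0.647 0.158 0.075]
top (260, 185, 25, 35) 0.075 75 [0.622 0.133 0.075] [0.643 0.155 0.102]
top (240, 250, 32, 40) 0.03 193 [0.42  0.119 0.03 ] [0.452 0.158 0.06 ]
top (240, 250, 32, 40) 0.06 71 [0.425 0.123 0.06 ] [0.45  0.157 0.075]
top (240, 250, 32, 40) 0.075 210 [0.426 0.123 0.075] [0.458 0.156 0.095]
scene (235, 225, 25, 40) 0.03 203 [0.615 0.015 0.03 ] [0.731 0.16  0.06 ]
scene (235, 225, 25, 40) 0.06 95 [0.615 0.133 0.06 ] [0.646 0.159 0.074]
scene (235, 225, 25, 40) 0.075 84 [0.621 0.13  0.075] [0.642 0.154 0.099]
scene (310, 255, 20, 32) 0.03 213 [0.42  0.145 0.03 ] [0.455 0.162 0.06 ]
scene (310, 255, 20, 32) 0.06 46 [0.427 0.148 0.06 ] [0.454 0.159 0.073]
```

```bash
python3 - <<'E'
from h import *
for n in("top","scene"):
    c=bot.get_calibration(n);P=cloud(c,np.load(n+"0.npz")['d']).reshape(-1,3)
    for lo,hi in((.005,.03),(.03,.1),(.1,.2),(.2,.35)):
        q=P[(P[:,2]>lo)&(P[:,2]<hi)&(P[:,0]>.45)&(P[:,0]<.8)&(P[:,1]>.2)&(P[:,1]<.42)]
        dd=np.hypot(q[:,0]-.614,q[:,1]-.272); q=q[(dd>.03)]
        dd=np.hypot(q[:,0]-.614,q[:,1]-.272)
        if len(q): i=dd.argmin(); print(n,lo,len(q),"nearest",q[i].round(3),dd[i].round(3),q.min(0).round(2),q.max(0).round(2))
E
python3 -m inch '[[0.9,0.5,0,0,0,0,-1],[0.9,0.5,0,0,0,0,-1],[0.5,0.9,0,0,0,0,-1],[0,1,0,0,0,0,-1],[0,1,0,0,0,0,-1],[0,1,0,0,0,0,-1],[0,1,0,0,0,0,-1],[0,0.5,0,0,0,0,-1]]'
```

```text
top 0.005 2646 nearest [0.586 0.261 0.005] 0.03 [0.45 0.2  0.01] [0.8  0.42 0.03]
top 0.03 1615 nearest [0.678 0.27  0.035] 0.064 [0.68 0.2  0.03] [0.8  0.42 0.1 ]
top 0.1 2633 nearest [0.679 0.262 0.193] 0.065 [0.67 0.2  0.1 ] [0.8  0.42 0.2 ]
top 0.2 2503 nearest [0.679 0.27  0.232] 0.065 [0.67 0.2  0.2 ] [0.8  0.42 0.32]
scene 0.005 3588 nearest [0.61  0.302 0.005] 0.03 [0.45 0.2  0.01] [0.8  0.42 0.03]
scene 0.03 2755 nearest [0.675 0.263 0.075] 0.061 [0.67 0.22 0.03] [0.8  0.42 0.1 ]
scene 0.1 4218 nearest [0.676 0.269 0.171] 0.062 [0.66 0.22 0.1 ] [0.8  0.42 0.2 ]
scene 0.2 2317 nearest [0.673 0.264 0.245] 0.06 [0.66 0.2  0.2 ] [0.8  0.42 0.32]
clock: 0.9
eef_pos: [0.3835, 0.4352, 0.2306]
tool_rot: [0.845, 0.535, -0.001, 0.0]
ft_force: [-1.0, 0.4, -0.1]
grip_width: 0.0853
```

```bash
python3 - <<'E'
from h import *
c=bot.get_calibration("wrist"); im,d=bot.camera("wrist"); cv2.imwrite("pics/w1.png",im); np.savez("w1.npz",im=im,d=d,**{k:np.array(c[k]) for k in c})
E
```

```text
(no output)
```

View pics/w1.png

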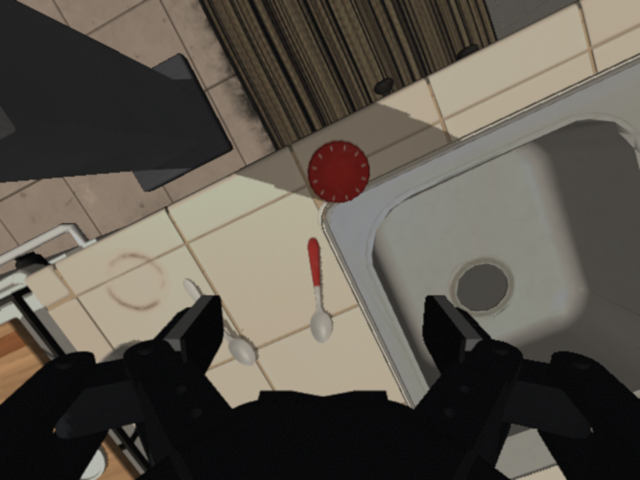

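The red spoon runs from its handle tip at (313,240) to its bowl end at (322,341). The red timer is at (338,172), and the steel spoon is at (220,320).

```bash
cat > sp.py <<'E'
from h import *
import sys
def spoon(f,roi):
    z=np.load(f); c={k:z[k] for k in('vfov','cx','cy','R','t')}
    hs=cv2.cvtColor(z['im'],cv2.COLOR_BGR2HSV); x,y,w,h=roi
    H,S,V=[hs[...,i].astype(int) for i in range(3)]
    red=((H<8)|(H>170))&(S>110); grey=(S<22)&(V>100)
    m=np.zeros(H.shape,np.uint8); m[y:y+h,x:x+w]=(red|grey)[y:y+h,x:x+w]
    m=cv2.morphologyEx(m,cv2.MORPH_CLOSE,np.ones((3,3)))
    n,l,s,_=cv2.connectedComponentsWithStats(m); k=1+np.argmax(s[1:,4]); print(s[k])
    v,u=np.nonzero(l==k); P=ray(c,np.c_[u,v],.009)[:,:2]*1000
    r=cv2.minAreaRect(P.astype(np.float32)); print(r)
    rv,ru=np.nonzero(m*red); Q=ray(c,np.c_[ru,rv],.009)[:,:2]*1000; print("red rect",cv2.minAreaRect(Q.astype(np.float32)))
    d=P.mean(0)-Q.mean(0); d/=np.hypot(*d)
    print("dir deg",np.degrees(np.arctan2(d[1],d[0])),"ends along dir",(P@d).min(),(P@d).max(), "steel centroid",P.mean(0),"red",Q.mean(0))
spoon(sys.argv[1],tuple(map(int,sys.argv[2:6])))
E
python3 sp.py w1.npz 296 230 40 118
```

```text
[308 238  12  48 422]
((426.8050231933594, 404.0810852050781), (11.910823822021484, 56.80687713623047), 69.52667999267578)
red rect ((426.8050231933594, 404.0810852050781), (11.910823822021484, 56.80687713623047), 69.52667999267578)
dir deg nan ends along dir nan nan steel centroid [425.02483476 404.8934006 ] red [425.02483476 404.8934006 ]sp.py:14: RuntimeWarning: invalid value encountered in divide
  d=P.mean(0)-Q.mean(0); d/=np.hypot(*d)
```

```bash
python3 - <<'E'
from h import *
z=np.load("w1.npz"); c={k:z[k] for k in('vfov','cx','cy','R','t')}
p=ray(c,[[313.5,238],[321.5,342.5],[317.5,286]],.009); print(p.round(4),p[:2].mean(0), np.linalg.norm(p[1]-p[0]), np.degrees(np.arctan2(*(p[1]-p[0])[1::-1])))
im=cv2.resize(z['im'][220:360,270:370],None,fx=5,fy=4.2857*1.1667,interpolation=cv2.INTER_CUBIC)[:600*2]
cv2.imwrite("pics/w1c.png",cv2.resize(z['im'][225:355,270:370],None,fx=4.5,fy=4.5,interpolation=cv2.INTER_CUBIC))
E
```

```text
[[0.4009 0.4155 0.009 ]
 [0.5239 0.3672 0.009 ]
 [0.4549 0.3947 0.009 ]] [0.462414   0.39134531 0.009     ] 0.13217224953949247 -21.438801278915594
```

View pics/w1c.png

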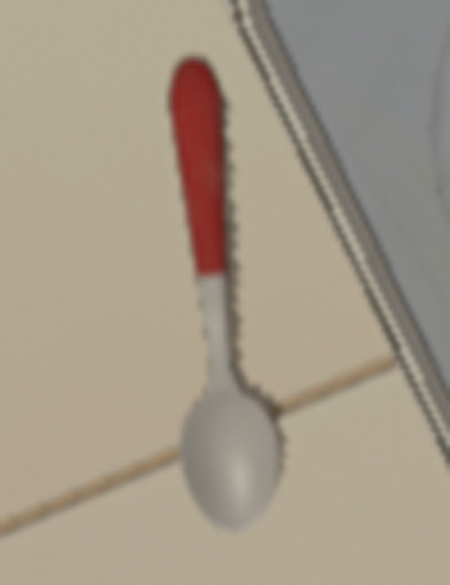

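The measured length of 132 mm matches the stated spoon. Its centre is at (0.462,0.391) with yaw -21.4°. Next is the tea light.

```bash
python3 -m inch '[[-0.32,0.9,0.2,0,0,0,-1],[-0.32,0.9,0.2,0,0,0,-1],[-0.32,0.9,0.2,0,0,0,-1],[-0.32,0.9,0.2,0,0,0,-1],[-0.32,0.9,0.2,0,0,0,-1],[-0.32,0.9,0.2,0,0,0,-1],[-0.32,0.9,0.2,0,0,-0.045,-1],[-0.05,0.9,0.2,0,0,-0.045,-1]]'
python3 - <<'E'
from h import *
c=bot.get_calibration("wrist"); im,d=bot.camera("wrist"); cv2.imwrite("pics/w2.png",im); np.savez("w2.npz",im=im,d=d,**{k:np.array(c[k]) for k in c})
print(bot.get_obs()['eef_pos'],bot.get_obs()['joint_pos'],proj(c,[.614,.271,.015]))
E
```

```text
clock: 1.75
eef_pos: [0.5214, 0.3102, 0.1911]
tool_rot: [0.758, 0.652, -0.001, -0.0]
ft_force: [0.6, 0.1, -0.8]
grip_width: 0.0852
[0.52451264 0.30899809 0.18982888] [ 0.53315803  0.47707091  0.23988266  1.33378341 -0.00156633  0.68253155] [[298.74376381 316.65777581]]
```

View pics/w2.png

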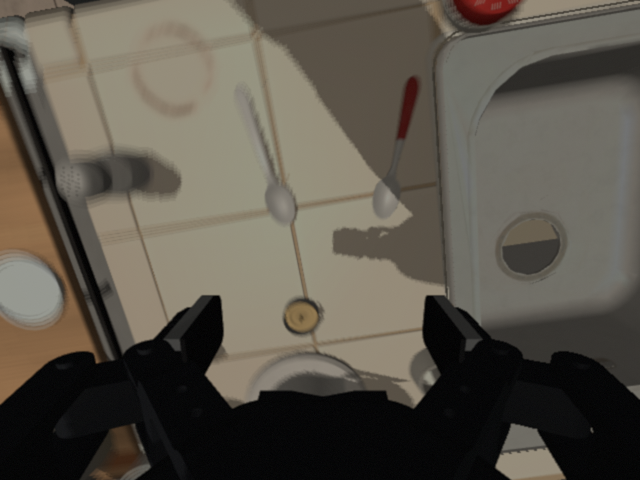

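The tea light is at (301,316), where it was predicted at (299,317). The two agree.

```bash
python3 - <<'E'
from h import *
c=bot.get_calibration("wrist"); im,d=bot.camera("wrist"); o=bot.get_obs()
hs=cv2.cvtColor(im,cv2.COLOR_BGR2HSV)[280:350,270:335]
k=max(cv2.findContours(((hs[...,1]>85)&(hs[...,2]>90)).astype(np.uint8),0,1)[0],key=cv2.contourArea)[:,0]+[270,280]
P=ray(c,k,.015)[:,:2]*1000; print(cv2.fitEllipse(P.astype(np.float32)),cv2.contourArea(k.astype(np.float32)))
x,y,z,w=o['tool_rot'];print(o['eef_pos'],o['tool_rot'],np.degrees(np.arctan2(2*x*y,x*x-y*y)))
E
```

```text
((611.562744140625, 272.46087646484375), (31.354167938232422, 33.58829879760742), 159.65997314453125) 696.5
[0.52290154 0.3098145  0.18999033] [ 7.60764334e-01  6.49027838e-01 -7.01691952e-04 -2.94249739e-05] 80.93671424778917
```

```bash
python3 -m inch '[[-0.235,0.94,0.8,0,0,0,-1],[-0.235,0.94,0.8,0,0,0,-1],[-0.235,0.94,0.8,0,0,0,-1],[-0.235,0.94,0.8,0,0,0,-1],[0,0,1,0,0,0,-1],[0,0,1,0,0,0,-1],[0,0,0.8,0,0,0,-1],[0,0,0.4,0,0,0,-1]]'
python3 - <<'E'
from h import *
c=bot.get_calibration("wrist"); im,d=bot.camera("wrist"); cv2.imwrite("pics/w3.png",im)
print(bot.get_obs()['eef_pos'],bot.get_obs()['ft_force'],proj(c,[.6125,.272,.015]))
E
```

```text
clock: 2.65
eef_pos: [0.6086, 0.2734, 0.0288]
tool_rot: [0.76, 0.649, -0.002, -0.001]
ft_force: [-0.5, -0.2, 0.3]
grip_width: 0.0853
[0.60838183 0.27314309 0.02793909] [ 0.08234629 -0.47804824 -1.18878809] [[321.02334569 299.22483916]]
```

View pics/w3.png

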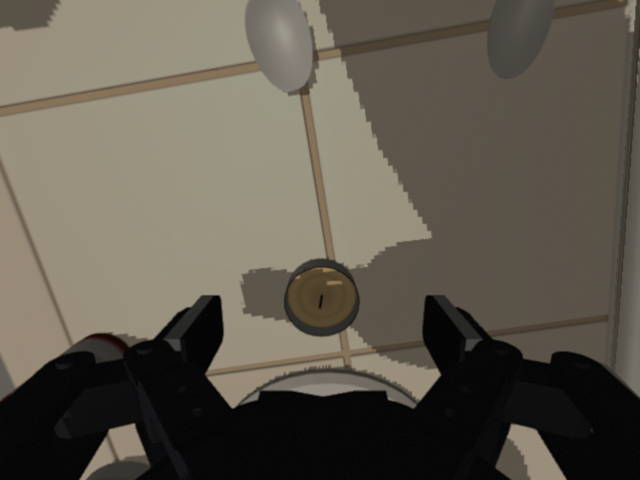

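The tea light at (321,299) sits centred between the pads. I'll go down the last 22 mm and close.

```bash
python3 -m inch '[[0,0.15,0.5,0,0,0,-1],[0,0,0.35,0,0,0,-1],[0,0,0,0,0,0,0.6],[0,0,0,0,0,0,1],[0,0,0,0,0,0,1],[0,0,0,0,0,0,1],[0,0,0,0,0,0,1],[0,0,0,0,0,0,1]]'
```

```text
clock: 3.5
eef_pos: [0.6157, 0.2727, 0.0115]
tool_rot: [0.76, 0.649, 0.001, 0.0]
ft_force: [-0.1, 0.4, 5.1]
grip_width: 0.0337
```

```bash
python3 - <<'E'
from h import *
im,d=bot.camera("wrist"); cv2.imwrite("pics/w4.png",im); im2,d=bot.camera("scene"); o=bot.get_obs(); print(o['eef_pos'],o['ft_force'],o['grip_width'])
cv2.imwrite("pics/s4.png",cv2.resize(im2[180:340,150:350],None,fx=4,fy=3.75,interpolation=cv2.INTER_CUBIC))
E
```

```text
[0.61572999 0.27268982 0.01145489] [-0.09490674  0.7235055   5.79479246] 0.03409237284439865
```

View pics/w4.png

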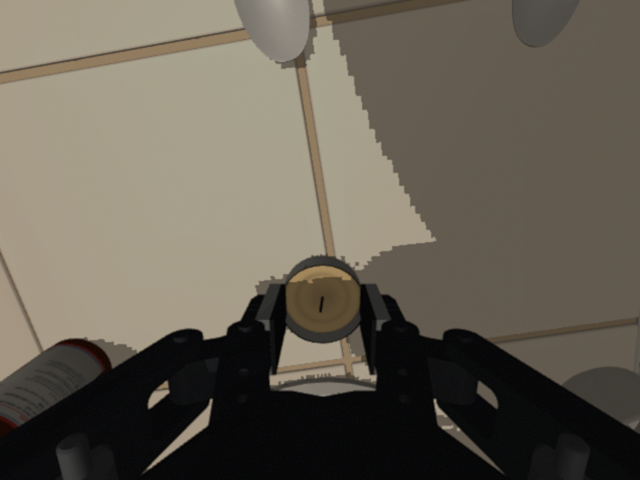

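View pics/s4.png

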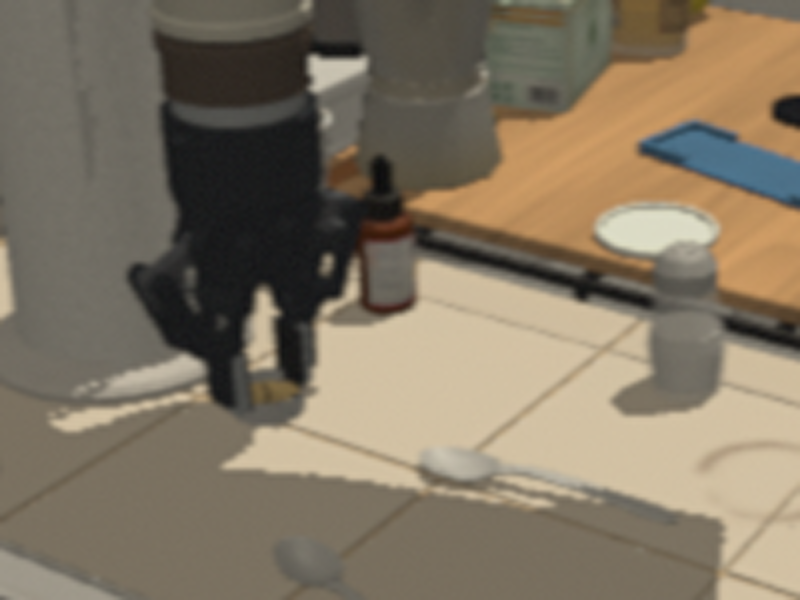

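```bash
python3 -m inch '[[0,0,-0.2,0,0,0,1],[0,0,-0.4,0,0,0,1],[0,0,-0.4,0,0,0,1],[0,0,0,0,0,0,1],[0,0,0,0,0,0,1],[0,0,0,0,0,0,1],[0,0,0,0,0,0,1],[0,0,0,0,0,0,1]]'
python3 - <<'E'
from h import *
c=bot.get_calibration("wrist");im,d=bot.camera("wrist"); cv2.imwrite("pics/w5.png",im); im2,d=bot.camera("scene"); o=bot.get_obs(); print(o['eef_pos'],o['ft_force'],o['grip_width'],proj(c,o['eef_pos']))
cv2.imwrite("pics/s5.png",cv2.resize(im2[220:320,180:280],None,fx=6,fy=6,interpolation=cv2.INTER_CUBIC))
E
```

```text
clock: 4.4
eef_pos: [0.6145, 0.2722, 0.0345]
tool_rot: [0.76, 0.649, -0.0, -0.0]
ft_force: [-0.1, -0.6, -0.8]
grip_width: 0.0336
[0.61459541 0.27221803 0.03468759] [-0.05886987 -0.90596475  0.22779412] 0.03409502057627627 [[322.75054621 303.86313698]]
```

View pics/w5.png

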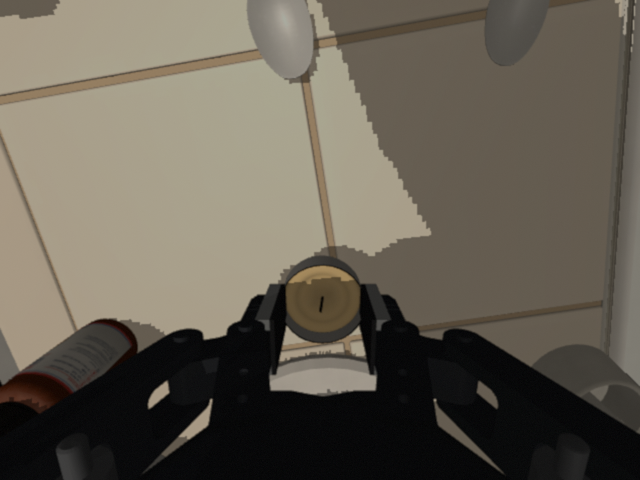

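View pics/s5.png

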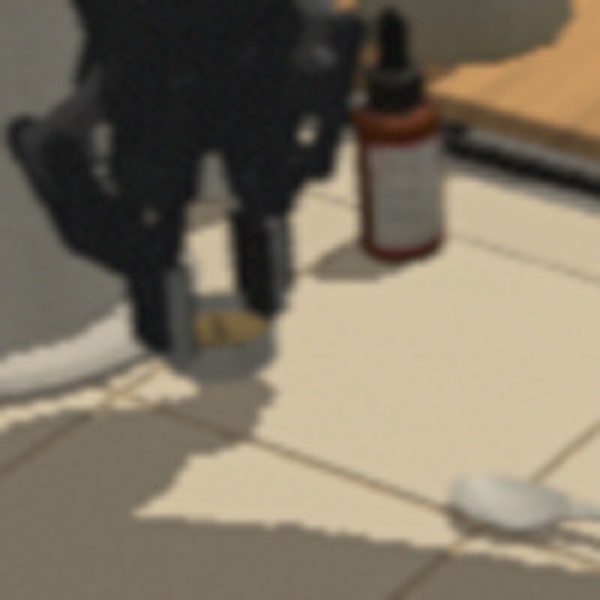

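The tea light is held. I'll carry it above everything to the warmer.

```bash
python3 -m inch '[[0,-0.3,-1,0,0,0,1],[0,-0.3,-1,0,0,0,1],[-0.3,-0.2,-1,0,0,0,1],[-0.6,0,-1,0,0,0,1],[-1,0,-1,0,0,0,1],[-1,0,-0.6,0,0,0,1],[-1,0,0,0,0,0,1],[-1,0,0,0,0,0,1]]'
python3 -m inch '[[-1,0,0,0,0,0,1],[-1,0,0,0,0,0,1],[-1,0,0,0,0,0,1],[-1,0,0,0,0,0,1],[-1,0,0,0,0,0,1],[-1,0,0,0,0,0,1],[-1,0,0,0,0,0,1],[-1,0,0,0,0,0,1]]'
python3 - <<'E'
from h import *
T,d=bot.camera("top"); cv2.imwrite("pics/t6.png",T)
P=cloud(bot.get_calibration("top"),np.load("top0.npz")['d']).reshape(-1,3)
q=P[(P[:,2]>.1)&(P[:,1]<.05)&(P[:,1]>-.5)&(P[:,0]<.8)&(P[:,0]>.3)]; print(q.min(0),q[q[:,0].argmin()])
E
```

```text
clock: 5.3
eef_pos: [0.5761, 0.1537, 0.1761]
tool_rot: [0.76, 0.65, 0.001, 0.0]
ft_force: [0.3, -0.8, -1.4]
grip_width: 0.0341
clock: 6.1
eef_pos: [0.5443, -0.0441, 0.1751]
tool_rot: [0.76, 0.649, 0.0, 0.0]
ft_force: [0.6, 0.8, -0.5]
grip_width: 0.0338
[ 0.30000366 -0.49246552  0.10000884] [ 0.30000366 -0.48896508  0.25854767]
```

```bash
python3 -m inch '[[-1,0.1,0,0,0,0,1],[-1,0.1,0,0,0,0,1],[-1,0.1,0,0,0,0,1],[-1,0.1,0,0,0,0,1],[-1,0.1,0,0,0,0,1],[-1,0.1,0,0,0,0,1],[-1,0.1,0,0,0,0,1],[-1,0.1,0,0,0,0,1]]'
python3 -m inch '[[-1,0,0,0,0,0,1],[-1,0,0,0,0,-0.03,1],[-0.8,0,0,0,0,-0.03,1],[-0.4,0,0,0,0,-0.03,1],[0,0,0,0,0,0,1],[0,0,0,0,0,0,1],[0,0,0,0,0,0,1],[0,0,0,0,0,0,1]]'
python3 - <<'E'
from h import *
c=bot.get_calibration("wrist"); im,d=bot.camera("wrist"); cv2.imwrite("pics/w7.png",im); np.savez("w7.npz",im=im,d=d,**{k:np.array(c[k]) for k in c})
o=bot.get_obs();x,y,z,w=o['tool_rot'];print(o['eef_pos'],np.degrees(np.arctan2(2*x*y,x*x-y*y)),o['joint_pos'])
E
```

```text
clock: 6.95
eef_pos: [0.533, -0.2447, 0.1751]
tool_rot: [0.76, 0.649, 0.0, 0.0]
ft_force: [0.2, 1.1, 0.2]
grip_width: 0.0337
clock: 7.75
eef_pos: [0.5245, -0.3222, 0.1751]
tool_rot: [0.661, 0.75, 0.0, -0.0]
ft_force: [0.1, -0.4, -1.3]
grip_width: 0.0339
[ 0.52451948 -0.32234445  0.17521401] 97.22725922256686 [-5.51075127e-01  4.97930011e-01  2.35047376e-01  1.30787650e+00
  4.93991724e-05 -6.77214596e-01]
```

View pics/w7.png

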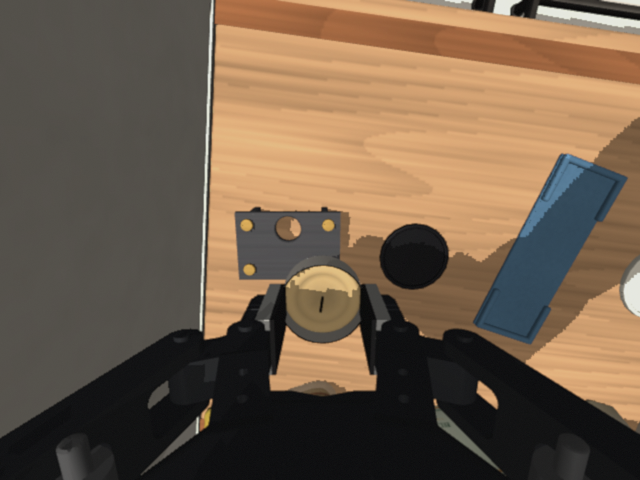

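The view shows the warmer plate with corners at (235,212), (341,212) and (238,280). The studs are at (247,226), (329,226) and (249,270), and the black coaster is at (414,256).

```bash
python3 - <<'E'
from h import *
z=np.load("w7.npz"); c={k:z[k] for k in('vfov','cx','cy','R','t')}
im=z['im']; h=cv2.cvtColor(im,cv2.COLOR_BGR2HSV); H,S,V=[h[...,i].astype(int) for i in range(3)]
m=((S>130)&(V>110)&(H>12)&(H<28)).astype(np.uint8)
q=np.zeros_like(m); q[218:276,240:340]=m[218:276,240:340]; q[:, 262:320]=0; q[255:,280:]=0
n,l,st,ce=cv2.connectedComponentsWithStats(q)
s=[]
for i in range(1,n):
    if st[i,4]>20: p=ray(c,ce[i],.053)[0]; s.append(p); print(ce[i].round(1),st[i,4],p.round(4))
C=ray(c,[[235.5,211.5],[341,211.5],[238,280]],.050); print(C.round(4)); d=C[0]-C[1]; print(np.linalg.norm(d),np.degrees(np.arctan2(d[0],-d[1])),"front mid",(C[0]+C[1])/2)
def disc(m,roi,zz):
    x,y,w,hh=roi; q=np.zeros(m.shape,np.uint8); q[y:y+hh,x:x+w]=m[y:y+hh,x:x+w]
    k=max(cv2.findContours(q,0,1)[0],key=cv2.contourArea)[:,0]; return cv2.fitEllipse((ray(c,k,zz)[:,:2]*1000).astype(np.float32))
print("black",disc(V<50,(375,218,80,75),.024))
q=ray(c,[[322.5,300.5]],.175-.0085+.015)[0]; print("tea",q, q-bot.get_obs()['eef_pos'])
m=(H>95)&(H<125)&(S>60); k=max(cv2.findContours(m.astype(np.uint8),0,1)[0],key=cv2.contourArea)[:,0]
P=ray(c,k,.026)[:,:2]*1000; r=cv2.minAreaRect(P.astype(np.float32)); print("rest",r)
print("white?",V[288,635])
E
```

```text
[246.3 224.6] 109 [ 0.5205 -0.3843  0.053 ]
[327.9 224.7] 103 [ 0.5123 -0.3191  0.053 ]
[248.9 269.1] 95 [ 0.5581 -0.3796  0.053 ]
[[ 0.5116 -0.3943  0.05  ]
 [ 0.5008 -0.3099  0.05  ]
 [ 0.5703 -0.3888  0.05  ]]
0.08511503802645938 7.233542780402771 front mid [ 0.50619189 -0.35210861  0.05      ]
black ((538.5020751953125, -235.71792602539062), (60.684322357177734, 62.09463119506836), 147.1743927001953)
tea [ 0.52010825 -0.32264157  0.1815    ] [-0.00441123 -0.00029712  0.00628599]
rest ((520.8429565429688, -118.07767486572266), (63.513633728027344, 170.2744598388672), 77.75956726074219)
white? 232
```

```bash
python3 -m inch '[[-0.36,-0.6,0.2,0,0,0,1],[-0.36,-0.6,0.6,0,0,0,1],[-0.36,-0.57,1,0,0,0,1],[0,0,1,0,0,0,1],[0,0,1,0,0,0,1],[0,0,1,0,0,0,1],[0,0,0.7,0,0,0,1],[0,0,0.3,0,0,0,1]]'
python3 -m inch '[[0,0,0,0,0,0,1],[0,0,0,0,0,0,1],[0,0,0,0,0,0,1],[0,0,0,0,0,0,1],[0,0,0,0,0,0,1],[0,0,0,0,0,0,1],[0,0,0,0,0,0,1],[0,0,0,0,0,0,1]]'
python3 - <<'E'
from h import *
im,d=bot.camera("wrist"); cv2.imwrite("pics/w8.png",im);im,d=bot.camera("top"); cv2.imwrite("pics/t8.png",im)
cv2.imwrite("pics/t8c.png",cv2.resize(im[220:320,430:560],None,fx=6,fy=6,interpolation=cv2.INTER_CUBIC))
print(bot.get_obs()['eef_pos'],bot.get_obs()['ft_force'])
E
```

```text
clock: 8.6
eef_pos: [0.4815, -0.3548, 0.0277]
tool_rot: [0.662, 0.75, -0.0, -0.002]
ft_force: [-0.7, -0.7, -0.0]
grip_width: 0.0338
clock: 9.4
eef_pos: [0.4838, -0.3554, 0.0301]
tool_rot: [0.661, 0.75, -0.0, 0.0]
ft_force: [-0.1, -0.5, -0.0]
grip_width: 0.0338
[ 0.4837846  -0.35541938  0.03001977] [ 1.40065738  0.21134604 -0.37054625]
```

View pics/w8.png

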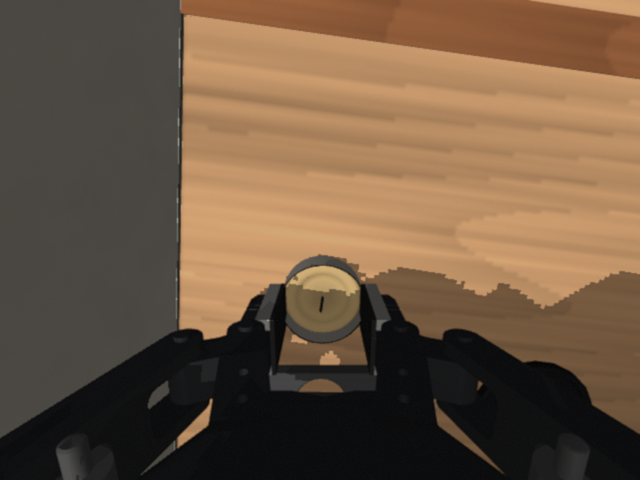

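View pics/t8c.png

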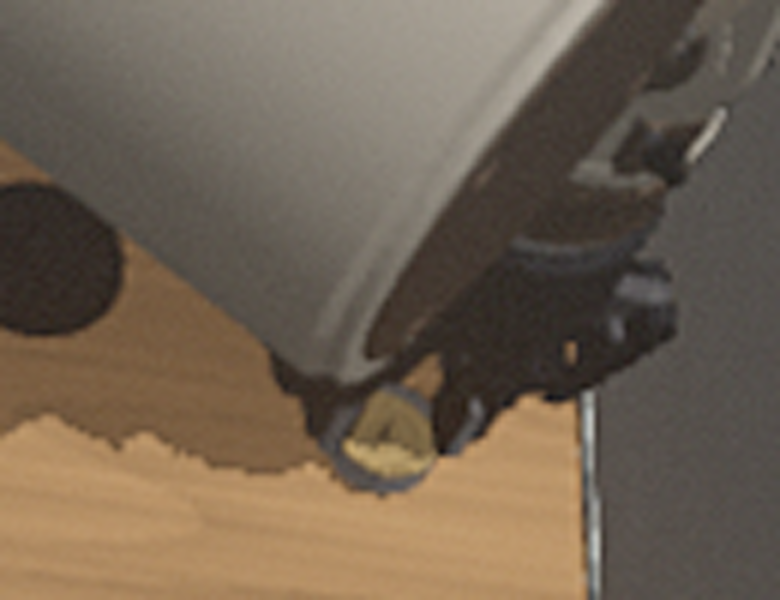

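```bash
python3 -m inch '[[0,0,0.08,0,0,0,1],[0,0,0.07,0,0,0,1],[0,0,0,0,0,0,1],[0,0,0,0,0,0,0.3],[0,0,0,0,0,0,-0.3],[0,0,0,0,0,0,-0.5],[0,0,0,0,0,0,-0.5],[0,0,0,0,0,0,-0.5]]'
python3 -m inch '[[0,-0.3,0,0,0,0,-0.5],[0,-0.6,0,0,0,0,-0.5],[0,-0.6,0,0,0,0,-0.5],[0,-0.3,0,0,0,0,-0.5],[0,0,0,0,0,0,0.5],[0,0,0,0,0,0,1],[0,0,0,0,0,0,1],[0,0,0,0,0,0,1]]'
python3 - <<'E'
from h import *
c=bot.get_calibration("wrist");im,d=bot.camera("wrist"); cv2.imwrite("pics/w9.png",im)
print(bot.get_obs()['eef_pos'],bot.get_obs()['ft_force'],bot.get_obs()['grip_width'])
print(proj(c,[.4793,-.3553,.033]))
E
```

```text
clock: 10.3
eef_pos: [0.4837, -0.3554, 0.0261]
tool_rot: [0.661, 0.75, -0.0, -0.0]
ft_force: [0.2, 0.7, -0.6]
grip_width: 0.0638
clock: 11.1
eef_pos: [0.4398, -0.3611, 0.0263]
tool_rot: [0.661, 0.75, 0.0, 0.0]
ft_force: [1.3, 0.5, 0.4]
grip_width: 0.0057
[ 0.43970636 -0.3610271   0.02629757] [-0.41012508  0.06508953  0.25191703] 0.0006348490122762826
[[323.75127981 386.78948573]]
```

View pics/w9.png

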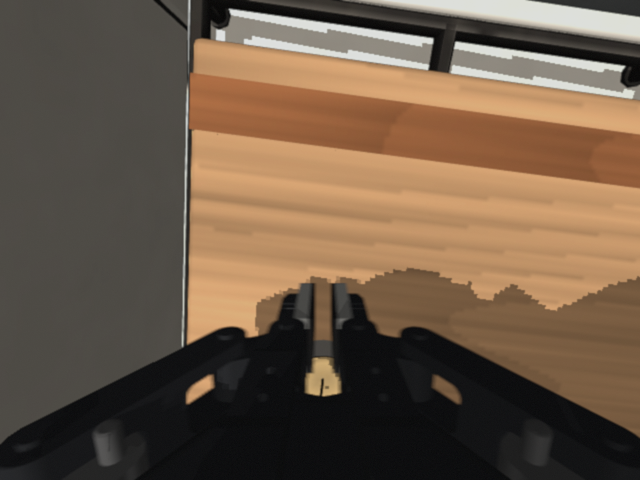

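The tea light's wick is at (322,388), seen straight through the closed fingers, so it is centred. I'll lower 4 mm and push.

```bash
python3 -m inch '[[0,0,0.16,0,0,0,1],[0,0.1,0,0,0,0,1],[0,0.2,0,0,0,0,1],[0,0.25,0,0,0,0,1],[0,0.25,0,0,0,0,1],[0,0.25,0,0,0,0,1],[0,0.25,0,0,0,0,1],[0,0.15,0,0,0,0,1]]'
python3 -m inch '[[0,0.05,0,0,0,0,1],[0,0.05,0,0,0,0,1],[0,0.05,0,0,0,0,1],[0,0.05,0,0,0,0,1],[0,0.05,0,0,0,0,1],[0,0.05,0,0,0,0,1],[0,0.0,0,0,0,0,1],[0,0.0,0,0,0,0,1]]'
python3 - <<'E'
from h import *
c=bot.get_calibration("wrist");im,d=bot.camera("wrist"); cv2.imwrite("pics/w10.png",im)
o=bot.get_obs()['eef_pos']; w=o-np.array([.5207,-.35,0]); print(o,bot.get_obs()['ft_force'],"wx",w[0]*.992+w[1]*.126,"wy",-w[0]*.126+w[1]*.992)
E
```

```text
clock: 11.95
eef_pos: [0.476, -0.3565, 0.0223]
tool_rot: [0.661, 0.75, 0.0, 0.0]
ft_force: [-0.4, -0.3, -0.2]
grip_width: -0.0001
clock: 12.75
eef_pos: [0.4826, -0.3556, 0.0223]
tool_rot: [0.661, 0.75, 0.0, 0.0]
ft_force: [0.0, 0.5, -0.1]
grip_width: -0.0002
[ 0.48260233 -0.35561638  0.02234196] [-0.24109575  0.27213574 -0.81329614] wx -0.038500551037906075 wy -0.0007711465799692613
```

View pics/w10.png

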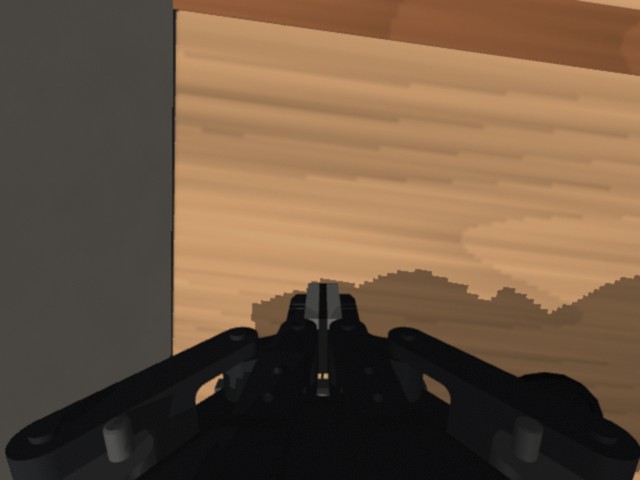

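```bash
python3 -m inch '[[0,0.05,0,0,0,0,1],[0,0.05,0,0,0,0,1],[0,0.05,0,0,0,0,1],[0,0.05,0,0,0,0,1],[0,0.05,0,0,0,0,1],[0,0.05,0,0,0,0,1],[0,0,0,0,0,0,1],[0,0.0,0,0,0,0,1]]'
python3 - <<'E'
from h import *
o=bot.get_obs()['eef_pos']; w=o-np.array([.5207,-.35,0]); print(o,bot.get_obs()['ft_force'],"wx",w[0]*.992+w[1]*.126,"wy",-w[0]*.126+w[1]*.992)
E
```

```text
clock: 13.6
eef_pos: [0.4901, -0.3546, 0.0223]
tool_rot: [0.661, 0.75, 0.0, -0.0]
ft_force: [-0.5, -0.1, -0.0]
grip_width: 0.0006
[ 0.49006917 -0.35463884  0.02228035] [-0.54801817 -0.07758396 -0.00879324] wx -0.030970276118982645 wy -0.0007422473515823667
```

```bash
python3 -m inch '[[0,0.03,0,0,0,0,1],[0,0.03,0,0,0,0,1],[0,0.03,0,0,0,0,1],[0,0.0,0,0,0,0,1],[0,0,0,0,0,0,1],[0,0,0,0,0,0,1],[0,0,0,0,0,0,1],[0,0.0,0,0,0,0,1]]'
python3 - <<'E'
from h import *
o=bot.get_obs()['eef_pos']; w=o-np.array([.5207,-.35,0]); print(o,bot.get_obs()['ft_force'],"wx",w[0]*.992+w[1]*.126,"wy",-w[0]*.126+w[1]*.992)
E
```

```text
clock: 14.4
eef_pos: [0.4922, -0.3544, 0.0223]
tool_rot: [0.661, 0.75, 0.0, 0.0]
ft_force: [-0.5, -0.4, 0.7]
grip_width: 0.0003
[ 0.49224708 -0.3543869   0.02230682] [-0.52336083 -0.39981297  0.67901844] wx -0.02877804564379313 wy -0.0007667347614177047
```

```bash
python3 -m inch '[[0,0.03,0,0,0,0,1],[0,0.03,0,0,0,0,1],[0,0,0,0,0,0,1],[0,0.0,0,0,0,0,1],[0,0,0,0,0,0,1],[0,0,0,0,0,0,1],[0,0,0,0,0,0,1],[0,0.0,0,0,0,0,1]]'
python3 - <<'E'
from h import *
o=bot.get_obs()['eef_pos']; w=o-np.array([.5207,-.35,0]); print(o,bot.get_obs()['ft_force'],"wx",w[0]*.992+w[1]*.126)
E
```

```text
clock: 15.2
eef_pos: [0.4937, -0.3542, 0.0223]
tool_rot: [0.661, 0.75, -0.0, -0.0]
ft_force: [-0.2, 0.1, -0.2]
grip_width: 0.0001
[ 0.49372939 -0.35419078  0.02228525] [-0.17070967  0.06072242 -0.15101622] wx -0.027282884635946806
```

```bash
python3 -m inch '[[0,0.03,0,0,0,0,1],[0,0.03,0,0,0,0,1],[0,0,0,0,0,0,1],[0,0.0,0,0,0,0,1],[0,0,0,0,0,0,1],[0,0,0,0,0,0,1],[0,0,0,0,0,0,1],[0,0.0,0,0,0,0,1]]'
python3 - <<'E'
from h import *
o=bot.get_obs()['eef_pos']; w=o-np.array([.5207,-.35,0]); print(o,bot.get_obs()['ft_force'],"wx",w[0]*.992+w[1]*.126)
im,d=bot.camera("wrist"); cv2.imwrite("pics/w11.png",im)
E
```

```text
clock: 16.0
eef_pos: [0.4939, -0.3542, 0.0223]
tool_rot: [0.662, 0.75, -0.001, -0.001]
ft_force: [-5.2, -1.0, 3.6]
grip_width: -0.0003
[ 0.4939117 -0.3541607  0.0222781] [-5.15315903 -1.03579158  3.61862139] wx -0.02709824301850592
```

Firm contact at 5 N, within 1.5 mm of the expected stop position. I'll back off and look.

```bash
python3 -m inch '[[0,-0.3,0,0,0,0,1],[0,-0.5,0,0,0,0,1],[0,-0.8,0,0,0,0,1],[0,-0.5,-0.5,0,0,0,1],[0,0.3,-1,0,0,0,1],[0,1,-1,0,0,0,1],[0,1,-1,0,0,0,1],[0.5,0.8,-1,0,0,0,0.5]]'
python3 -m inch '[[1,0.5,-1,0,0,0,-1],[1,0,-0.5,0,0,0,-1],[1,0,0,0,0,0,-1],[1,0,0,0,0,0,-1],[0.5,0,0,0,0,0,-1],[0,0,0,0,0,0,-1],[0,0,0,0,0,0,-1],[0,0,0,0,0,0,-1]]'
python3 - <<'E'
from h import *
c=bot.get_calibration("wrist"); im,d=bot.camera("wrist"); cv2.imwrite("pics/w12.png",im); np.savez("w12.npz",im=im,d=d,**{k:np.array(c[k]) for k in c})
T,d=bot.camera("top"); cv2.imwrite("pics/t12.png",cv2.resize(T[220:320,430:560],None,fx=6,fy=6,interpolation=cv2.INTER_CUBIC)); np.savez("t12.npz",im=T)
E
```

```text
clock: 16.85
eef_pos: [0.5195, -0.3397, 0.1372]
tool_rot: [0.662, 0.75, 0.0, 0.002]
ft_force: [0.2, 0.2, -0.0]
grip_width: 0.0134
clock: 17.65
eef_pos: [0.5169, -0.2264, 0.1724]
tool_rot: [0.662, 0.75, -0.0, 0.0]
ft_force: [-0.4, 0.2, 0.3]
grip_width: 0.0853
```

View pics/w12.png

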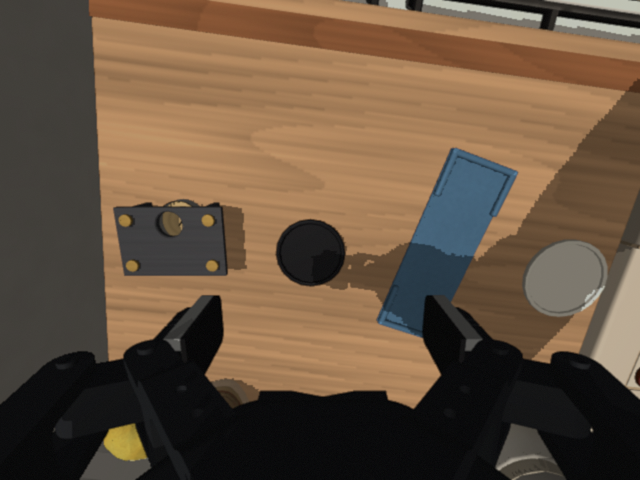

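View pics/t12.png

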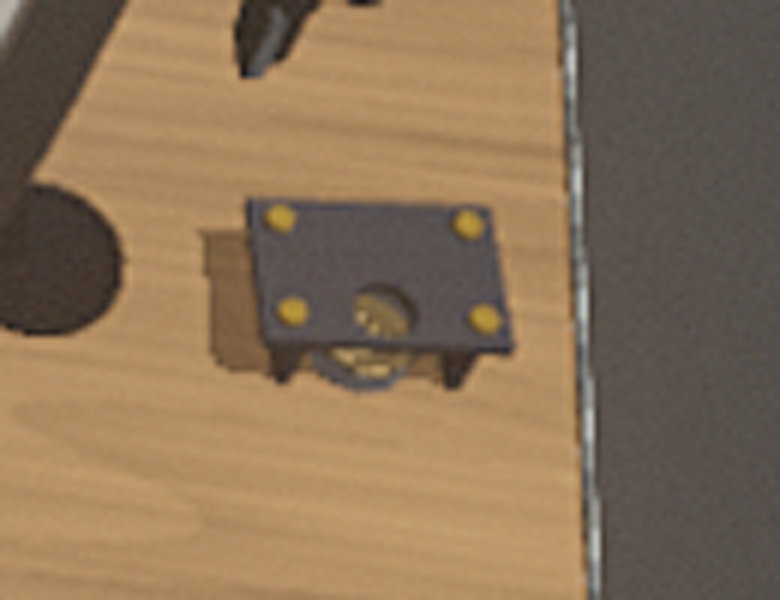

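```bash
python3 - <<'E'
from h import *
c=bot.get_calibration("top")
W=np.array([.5207,-.35]); f=lambda p:((p[0]-W[0])*.992+(p[1]-W[1])*.126, -(p[0]-W[0])*.126+(p[1]-W[1])*.992)
g=lambda u,v:(430+u/6-.4,220+v/6-.4)
for nm,u,v,z in(("tea base front",362,390,.018),("tea top front rim lower",366,378,.033),("plate front L",266,346,.047),("plate front R",512,353,.047),("stud",292,311,.053),("stud",485,318,.053)):
    p=ray(c,g(u,v),z)[0]; print(nm,p.round(4),np.round(f(p),4))
z=np.load("w12.npz"); c={k:z[k] for k in('vfov','cx','cy','R','t')}
for nm,u,v,zz in(("tea rim front",181,200,.033),("rim",181,199,.033),("plate L",114.5,207,.05),("plate R",222,207,.05),("stud",208,221,.053),("stud",125,221,.053)):
    p=ray(c,(u,v),zz)[0]; print(nm,p.round(4),np.round(f(p),4))
cv2.imwrite("pics/w12c.png",cv2.resize(z['im'][190:290,100:240],None,fx=5.7,fy=5.7,interpolation=cv2.INTER_CUBIC))
E
```

```text
tea base front [ 0.507  -0.3504  0.018 ] [-0.0137  0.0014]
tea top front rim lower [ 0.5032 -0.3478  0.033 ] [-0.0171  0.0044]
plate front L [ 0.5019 -0.3101  0.047 ] [-0.0136  0.042 ]
plate front R [ 0.5132 -0.3938  0.047 ] [-0.013  -0.0425]
stud [ 0.5138 -0.3174  0.053 ] [-0.0028  0.0332]
stud [ 0.522  -0.3832  0.053 ] [-0.0029 -0.0331]
tea rim front [ 0.5027 -0.3481  0.033 ] [-0.0176  0.0042]
rim [ 0.5018 -0.3481  0.033 ] [-0.0185  0.0043]
plate L [ 0.5117 -0.3936  0.05  ] [-0.0144 -0.0421]
plate R [ 0.5011 -0.3088  0.05  ] [-0.0143  0.0434]
stud [ 0.5131 -0.3184  0.053 ] [-0.0035  0.0323]
stud [ 0.5213 -0.3839  0.053 ] [-0.0036 -0.0337]
```

View pics/w12c.png

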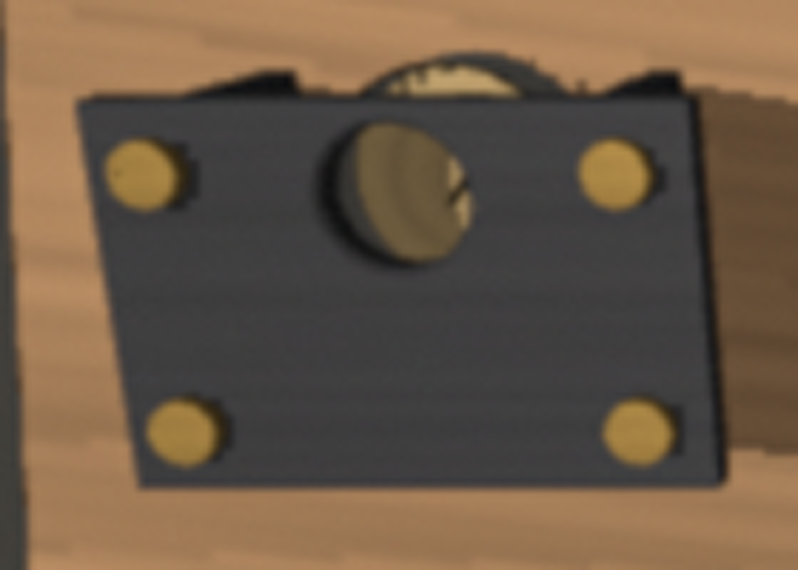

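The tea light's front edge is 17.5 mm ahead of the origin, so its centre is at about +1.5 mm, home against the stop. Next is the red spoon.

```bash
python3 - <<'E'
from h import *
z=np.load("w12.npz"); c={k:z[k] for k in('vfov','cx','cy','R','t')}
im=z['im']; h=cv2.cvtColor(im,cv2.COLOR_BGR2HSV); H,S,V=[h[...,i].astype(int) for i in range(3)]
def disc(m,roi,zz):
    x,y,w,hh=roi; q=np.zeros(m.shape,np.uint8); q[y:y+hh,x:x+w]=m[y:y+hh,x:x+w]
    k=max(cv2.findContours(q,0,1)[0],key=cv2.contourArea)[:,0]; return cv2.fitEllipse((ray(c,k,zz)[:,:2]*1000).astype(np.float32))
print("black",disc(V<50,(268,212,82,80),.024))
print("white",disc((S<60)&(V>60),(515,230,100,95),.024))
C=ray(c,[[454,147.5],[518,172],[378,322]],.026); print("rest corners",C.round(4)); d=C[0]-C[2];e=C[1]-C[0]
print(np.linalg.norm(d),np.linalg.norm(e),np.degrees(np.arctan2(-d[1],-d[0])),"centre",(C[1]+C[2])/2)
E
python3 -m inch '[[0.6,0,0,0,0,0,-1],[1,0,0,0,0,0,-1],[1,0,0,0,0,0,-1],[1,0,0,0,0,0,-1],[1,0,0,0,0,0,-1],[1,0,0,0,0,0,-1],[1,0,0,0,0,0,-1],[1,0,0,0,0,0,-1]]'
python3 -m inch '[[1,0,0,0,0,0,-1],[1,0,0,0,0,0,-1],[1,0,0,0,0,0,-1],[1,0,0,0,0,0,-1],[1,0,0,0,0,0.04,-1],[1,0,0,0,0,0.04,-1],[1,0,0,0,0,0.04,-1],[1,0,0,0,0,0.038,-1]]'
```

```text
black ((538.275634765625, -234.47824096679688), (61.00664138793945, 61.14516067504883), 134.52439880371094)
white ((536.69287109375, 8.954148292541504), (70.84711456298828, 102.7575454711914), 151.10194396972656)
rest corners [[ 0.432  -0.1269  0.026 ]
 [ 0.4447 -0.0688  0.026 ]
 [ 0.5977 -0.1626  0.026 ]]
0.16954760850734135 0.05955562662936825 -12.152430209599004 centre [ 0.52123512 -0.11569505  0.026     ]
clock: 18.55
eef_pos: [0.4923, -0.0353, 0.1722]
tool_rot: [0.661, 0.75, 0.0, -0.0]
ft_force: [0.5, 0.1, 0.5]
grip_width: 0.0853
clock: 19.35
eef_pos: [0.4857, 0.1627, 0.1723]
tool_rot: [0.827, 0.563, -0.0, -0.0]
ft_force: [0.6, 0.3, -0.3]
grip_width: 0.0855
```

```bash
python3 -m inch '[[1,-0.6,0,0,0,0,-1],[1,-0.6,0,0,0,0,-1],[1,-0.6,0,0,0,0,-1],[1,-0.6,0,0,0,0,-1],[1,-0.6,0,0,0,0,-1],[1,-0.6,0,0,0,0,-1],[1,-0.6,0,0,0,0,-1],[1,-0.5,0,0,0,0,-1]]'
python3 -m inch '[[0.05,0,0.3,0,0,0,-1],[0,0,0.5,0,0,0,-1],[0,0,0.5,0,0,0,-1],[0,0,0.2,0,0,0,-1],[0,0,0,0,0,0,-1],[0,0,0,0,0,0,-1],[0,0,0,0,0,0,-1],[0,0,0,0,0,0,-1]]'
python3 - <<'E'
from h import *
c=bot.get_calibration("wrist"); im,d=bot.camera("wrist"); cv2.imwrite("pics/w13.png",im); np.savez("w13.npz",im=im,d=d,**{k:np.array(c[k]) for k in c})
E
```

```text
clock: 20.15
eef_pos: [0.4483, 0.3916, 0.1721]
tool_rot: [0.825, 0.565, -0.0, -0.0]
ft_force: [1.0, 0.9, 0.7]
grip_width: 0.0856
clock: 20.95
eef_pos: [0.4505, 0.3914, 0.1355]
tool_rot: [0.825, 0.565, 0.001, -0.0]
ft_force: [0.1, -0.5, 0.3]
grip_width: 0.0851
```

View pics/w13.png

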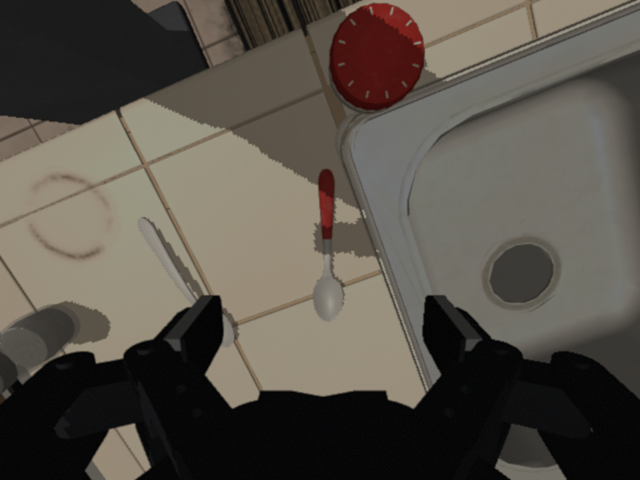

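```bash
python3 - <<'E'
from h import *
z=np.load("w13.npz"); c={k:z[k] for k in('vfov','cx','cy','R','t')}
p=ray(c,[[326,168.5],[328.5,321.5],[327,239],[327,215]],.009); print(p.round(4),p[:2].mean(0), np.linalg.norm(p[1]-p[0]), np.degrees(np.arctan2(*(p[1]-p[0])[1::-1])))
h=cv2.cvtColor(z['im'],cv2.COLOR_BGR2HSV).astype(int); m=((h[...,0]<8)|(h[...,0]>170))&(h[...,1]>120); m[:160]=0;m[250:]=0;m[:,:300]=0;m[:,350:]=0
v,u=np.nonzero(m);P=ray(c,np.c_[u,v],.009)[:,:2]*1000; vx,vy,x0,y0=cv2.fitLine(P.astype(np.float32),2,0,.01,.01).ravel(); print("handle line",np.degrees(np.arctan2(vy,vx)),x0,y0)
o=bot.get_obs(); x,y,_,_=o['tool_rot']; a=np.arctan2(2*x*y,x*x-y*y); t=p[:2].mean(0)-o['eef_pos']; print(np.degrees(a), "tool dx,dy",t[0]*np.cos(a)+t[1]*np.sin(a),t[0]*np.sin(a)-t[1]*np.cos(a),o['eef_pos'])
E
```

```text
[[0.3996 0.4143 0.009 ]
 [0.5241 0.3687 0.009 ]
 [0.4531 0.3946 0.009 ]
 [0.4343 0.4018 0.009 ]] [0.4618519  0.39149921 0.009     ] 0.13266156493361558 -20.123029852948594
handle line -20.302792 424.2413 404.99924
68.74666271236934 tool dx,dy 0.0041764439453587715 0.010697033362433932 [0.45036848 0.39148441 0.13545199]
```

```bash
python3 -m inch '[[0.17,0.43,0.7,0,0,-0.006,0.3],[0,0,1,0,0,0,0.3],[0,0,1,0,0,0,0.3],[0,0,1,0,0,0,0.3],[0,0,0.8,0,0,0,0.3],[0,0,0.4,0,0,0,0.3],[0,0,0.1,0,0,0,0.3],[0,0,0,0,0,0,0.3]]'
python3 - <<'E'
from h import *
c=bot.get_calibration("wrist"); im,d=bot.camera("wrist"); cv2.imwrite("pics/w14.png",im); print(bot.get_obs()['eef_pos'],bot.get_obs()['ft_force'])
E
```

```text
clock: 21.8
eef_pos: [0.4618, 0.3917, 0.0102]
tool_rot: [0.82, 0.572, 0.0, -0.0]
ft_force: [0.1, 0.6, -0.2]
grip_width: 0.0299
[0.46223605 0.39205325 0.01085326] [ 0.42702889 -0.07053007  1.26053901]
```

View pics/w14.png

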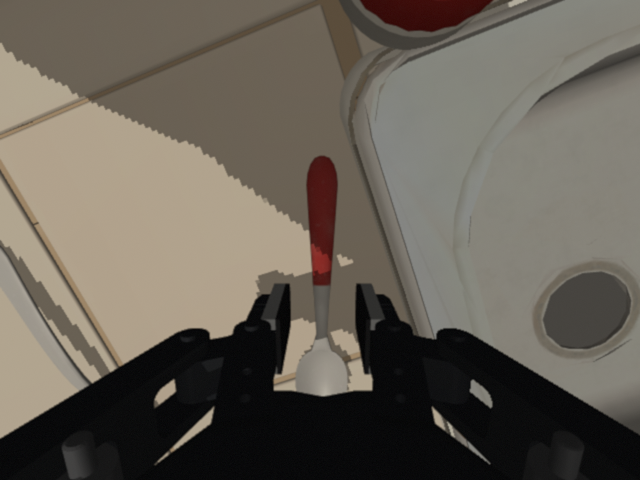

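The spoon is centred and aligned, with its handle end at (321,160) and the neck between the pads at (321,300). I'll lower and grip.

```bash
python3 -m inch '[[0,0,0.12,0,0,0,0.3],[0,0,0.11,0,0,0,0.3],[0,0,0,0,0,0,0.6],[0,0,0,0,0,0,0.9],[0,0,0,0,0,0,1],[0,0,0,0,0,0,1],[0,0,0,0,0,0,1],[0,0,0,0,0,0,1]]'
python3 -m inch '[[0,0,-0.2,0,0,0,1],[0,0,-0.5,0,0,0,1],[0,0,-1,0,0,0,1],[0,0,-0.5,0,0,0,1],[0,0,0,0,0,0,1],[0,0,0,0,0,0,1],[0,0,0,0,0,0,1],[0,0,0,0,0,0,1]]'
python3 - <<'E'
from h import *
c=bot.get_calibration("wrist"); im,d=bot.camera("wrist"); cv2.imwrite("pics/w15.png",im); print(bot.get_obs()['eef_pos'],bot.get_obs()['ft_force'])
im,d=bot.camera("scene"); cv2.imwrite("pics/s15.png",cv2.resize(im[220:380,160:320],None,fx=3.75,fy=3.75,interpolation=cv2.INTER_CUBIC))
E
```

```text
clock: 22.65
eef_pos: [0.4618, 0.3916, 0.0045]
tool_rot: [0.82, 0.572, 0.0, -0.0]
ft_force: [-1.9, -0.5, 5.7]
grip_width: 0.0172
clock: 23.45
eef_pos: [0.4608, 0.3909, 0.0578]
tool_rot: [0.82, 0.572, -0.001, 0.0]
ft_force: [0.2, 0.1, -0.3]
grip_width: 0.0173
[0.46094623 0.39093663 0.05794376] [-0.32766238  0.05812308  0.20559056]
```

View pics/w15.png

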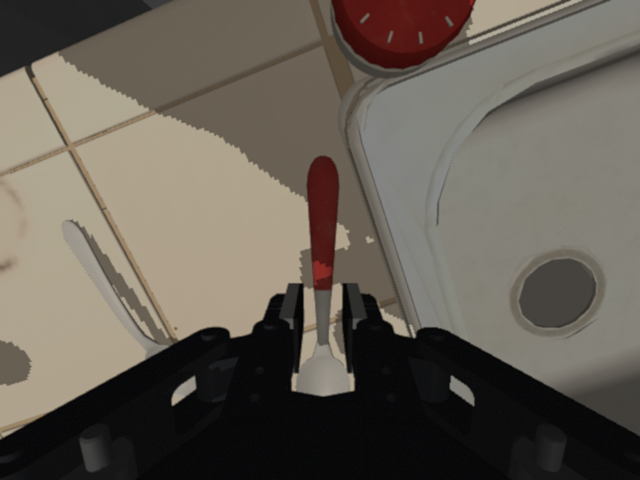

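View pics/s15.png

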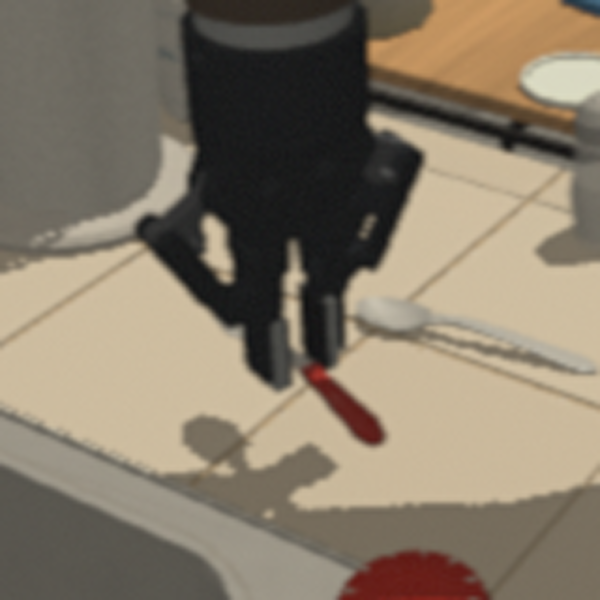

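```bash
python3 -m inch '[[0,0,-1,0,0,0,1],[0,0,-1,0,0,0,1],[-0.5,0.25,-1,0,0,0,1],[-1,0.5,-1,0,0,0,1],[-1,0.5,0,0,0,0,1],[-1,0.5,0,0,0,0,1],[-1,0.5,0,0,0,0,1],[-1,0.5,0,0,0,0,1]]'
python3 -m inch '[[-1,0.5,0,0,0,0,1],[-1,0.5,0,0,0,0,1],[-1,0.5,0,0,0,0,1],[-1,0.5,0,0,0,0,1],[-1,0.5,0,0,0,0,1],[-1,0.5,0,0,0,0,1],[-1,0.5,0,0,0,0,1],[-1,0.5,0,0,0,-0.0444,1]]'
```

```text
clock: 24.35
eef_pos: [0.4785, 0.2375, 0.1588]
tool_rot: [0.82, 0.573, -0.0, -0.0]
ft_force: [0.4, 0.4, 0.0]
grip_width: 0.0178
clock: 25.15
eef_pos: [0.5035, 0.0153, 0.1588]
tool_rot: [0.777, 0.63, -0.0, -0.0]
ft_force: [0.8, 0.1, -0.2]
grip_width: 0.0177
```

```bash
python3 -m inch '[[-1,0.4,0,0,0,0,1],[-1,0.4,0,0,0,0,1],[-1,0.4,0,0,0,0,1],[-1,0.3,0,0,0,0,1],[-0.6,0.2,0,0,0,0,1],[0,0,0,0,0,0,1],[0,0,0,0,0,0,1],[0,0,0,0,0,0,1]]'
python3 - <<'E'
from h import *
c=bot.get_calibration("wrist"); im,d=bot.camera("wrist"); cv2.imwrite("pics/w16.png",im); np.savez("w16.npz",im=im,d=d,**{k:np.array(c[k]) for k in c})
o=bot.get_obs(); x,y,_,_=o['tool_rot']; a=np.arctan2(2*x*y,x*x-y*y); t=np.array([.5212,-.1155,0])-o['eef_pos']; print(np.degrees(a), "tool dx,dy",t[0]*np.cos(a)+t[1]*np.sin(a),t[0]*np.sin(a)-t[1]*np.cos(a),o['eef_pos'])
E
```

```text
clock: 25.95
eef_pos: [0.5208, -0.104, 0.1589]
tool_rot: [0.778, 0.629, -0.0, -0.0]
ft_force: [-0.1, -0.3, -0.3]
grip_width: 0.0175
77.91497988247998 tool dx,dy -0.01129403062470286 0.0027772550703592763 [ 0.52084885 -0.10387481  0.15899481]
```

View pics/w16.png

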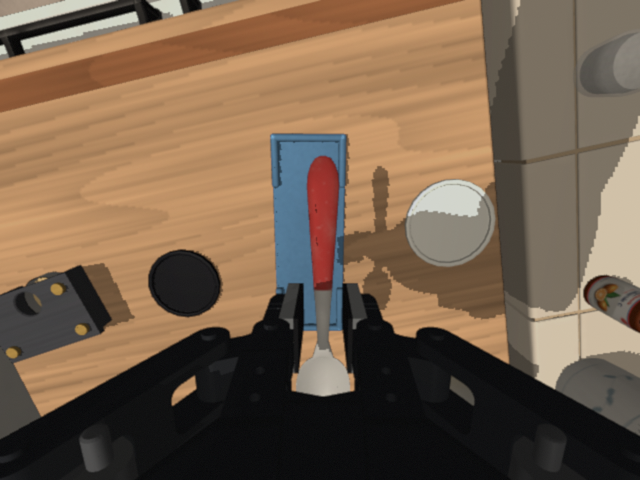

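```bash
python3 - <<'E'
from h import *
z=np.load("w16.npz"); c={k:z[k] for k in('vfov','cx','cy','R','t')}
C=ray(c,[[271,134.5],[347.5,134],[277,329],[342.5,329]],.028); print(C.round(4)); 
ax=(C[2]+C[3]-C[0]-C[1])/2; print(np.linalg.norm(ax),np.linalg.norm(C[1]-C[0]),np.linalg.norm(C[3]-C[2]),np.degrees(np.arctan2(ax[1],ax[0])))
m=(C[0]+C[1])/2; u=np.array([np.cos(np.radians(-12.2)),np.sin(np.radians(-12.2)),0]); print("centre from near end",m+u*.086,"mean",C.mean(0))
im=z['im'];h=cv2.cvtColor(im,cv2.COLOR_BGR2HSV)
q=np.zeros((480,640),np.uint8); q[175:272,400:498]=((h[...,1]<45)&(h[...,2]>60))[175:272,400:498]
k=max(cv2.findContours(q,0,1)[0],key=cv2.contourArea)[:,0]; print("white",cv2.fitEllipse((ray(c,k,.024)[:,:2]*1000).astype(np.float32)))
q[:]=0; q[240:325,140:230]=(h[...,2]<50)[240:325,140:230]
k=max(cv2.findContours(q,0,1)[0],key=cv2.contourArea)[:,0]; print("black",cv2.fitEllipse((ray(c,k,.024)[:,:2]*1000).astype(np.float32)))
cv2.imwrite("pics/w16c.png",cv2.resize(im[120:345,240:380],None,fx=2.6,fy=2.6,interpolation=cv2.INTER_CUBIC))
E
```

```text
[[ 0.4328 -0.1259  0.028 ]
 [ 0.4448 -0.0677  0.028 ]
 [ 0.5968 -0.1624  0.028 ]
 [ 0.6093 -0.1042  0.028 ]]
0.16825398132548317 0.05944729131625905 0.05949499662837965 -12.5169922073052
centre from near end [ 0.52286175 -0.11498633  0.028     ] mean [ 0.52093143 -0.11504517  0.028     ]
white ((533.6071166992188, 3.2528867721557617), (73.75798034667969, 74.55320739746094), 141.51071166992188)
black ((538.1959838867188, -232.8746337890625), (60.5340461730957, 62.91399383544922), 23.836679458618164)
```

View pics/w16c.png

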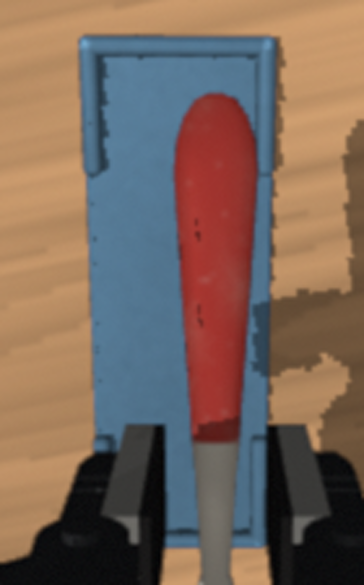

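```bash
python3 -m inch '[[-0.44,0.12,0.5,0,0,0,1],[0,0,1,0,0,0,1],[0,0,1,0,0,0,1],[0,0,1,0,0,0,1],[0,0,1,0,0,0,1],[0,0,0.5,0,0,0,1],[0,0,0.1,0,0,0,1],[0,0,0,0,0,0,1]]'
python3 -m inch '[[0,0,0,0,0,0,1],[0,0,0,0,0,0,1],[0,0,0,0,0,0,1],[0,0,0,0,0,0,1],[0,0,0,0,0,0,1],[0,0,0,0,0,0,1],[0,0,0,0,0,0,1],[0,0,0,0,0,0,1]]'
python3 - <<'E'
from h import *
im,d=bot.camera("wrist"); cv2.imwrite("pics/w17.png",im)
print(bot.get_obs()['eef_pos'],bot.get_obs()['ft_force'])
E
```

```text
clock: 26.8
eef_pos: [0.5216, -0.1164, 0.0314]
tool_rot: [0.778, 0.628, -0.0, -0.0]
ft_force: [0.3, 0.3, 0.2]
grip_width: 0.0179
clock: 27.6
eef_pos: [0.5215, -0.1163, 0.0315]
tool_rot: [0.778, 0.628, -0.0, -0.0]
ft_force: [-0.5, 0.6, -0.9]
grip_width: 0.0177
[ 0.52153545 -0.11628243  0.03151632] [ 0.47269264 -1.02222337 -0.39796357]
```

View pics/w17.png

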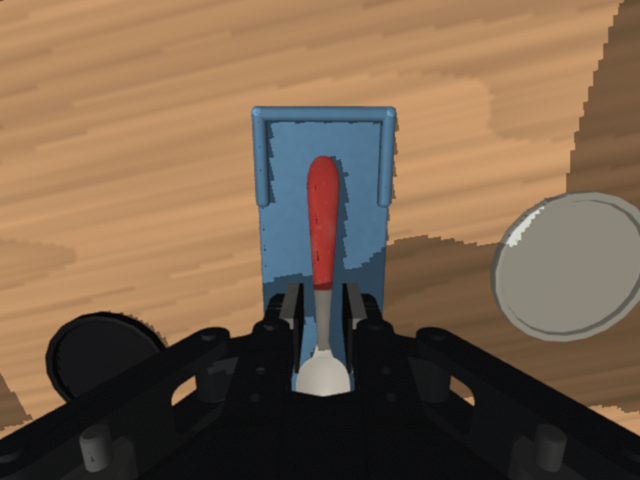

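The spoon sits centred in the tray: the handle is at (322,160) and the tray sides are at columns 253 and 395. I'll lower 8 mm and release.

```bash
python3 -m inch '[[0,0,0.15,0,0,0,1],[0,0,0.11,0,0,0,1],[0,0,0.04,0,0,0,1],[0,0,0,0,0,0,1],[0,0,0,0,0,0,0.5],[0,0,0,0,0,0,0.2],[0,0,0,0,0,0,0.2],[0,0,0,0,0,0,0.2]]'
python3 -m inch '[[0,0,-0.2,0,0,0,0.2],[0,0,-0.6,0,0,0,0.2],[0,0,-1,0,0,0,-0.5],[0,0,-1,0,0,0,-1],[0.5,0,-1,0,0,0,-1],[1,0,-1,0,0,0,-1],[1,0,-0.5,0,0,0,-1],[1,0,0,0,0,0,-1]]'
python3 - <<'E'
from h import *
c=bot.get_calibration("wrist"); im,d=bot.camera("wrist"); cv2.imwrite("pics/w18.png",im)
E
```

```text
clock: 28.45
eef_pos: [0.5217, -0.1163, 0.0241]
tool_rot: [0.778, 0.628, 0.0, 0.0]
ft_force: [0.2, -0.3, 0.5]
grip_width: 0.0346
clock: 29.25
eef_pos: [0.5419, -0.0302, 0.1598]
tool_rot: [0.778, 0.628, 0.002, 0.002]
ft_force: [0.8, 0.2, 0.7]
grip_width: 0.0851
```

View pics/w18.png

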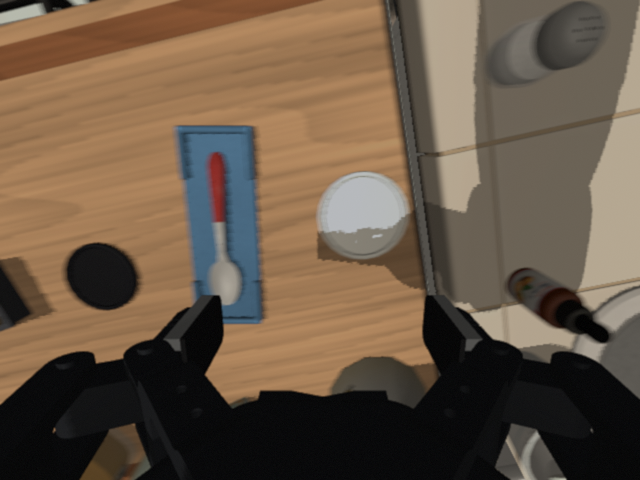

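The spoon lies flat and lengthwise in the rest at (222,230). Next is the bottle; first I check the clearance round it.

```bash
python3 - <<'E'
from h import *
c=bot.get_calibration("top");P=cloud(c,np.load("top0.npz")['d']).reshape(-1,3)
C=np.array([.6315,.143])
for lo,hi in((.03,.07),(.07,.11),(.11,.16),(.16,.25)):
    q=P[(P[:,2]>lo)&(P[:,2]<hi)&(P[:,0]<.85)]; d=np.hypot(*(q[:,:2]-C).T); q=q[(d>.03)]; d=d[d>.03]; 
    for nm,s in (("all",d<.15),):
        q2=q[s]; i=np.argsort(d[s])[:1]; print(lo,hi,q2[i].round(3),d[s][i].round(3),"xmin",q2[q2[:,0].argmin()].round(3))
E
python3 -m inch '[[1,0,0,0,0,0,-1],[1,0,0,0,0,0,-1],[1,0,0,0,0,0,-1],[0.8,0,0,0,0,0,-1],[0.4,0,0,0,0,0,-1],[0,0,0,0,0,0,-1],[0,0,0,0,0,0,-1],[0,0,0,0,0,0,-1]]'
python3 - <<'E'
from h import *
c=bot.get_calibration("wrist"); im,d=bot.camera("wrist"); cv2.imwrite("pics/w19.png",im); np.savez("w19.npz",im=im,d=d,**{k:np.array(c[k]) for k in c})
E
```

```text
0.03 0.07 [[0.697 0.131 0.065]] [0.067] xmin [0.678 0.258 0.03 ]
0.07 0.11 [[0.693 0.129 0.099]] [0.063] xmin [0.678 0.252 0.072]
0.11 0.16 [[0.69  0.22  0.158]] [0.097] xmin [0.678 0.004 0.156]
0.16 0.25 [[0.693 0.219 0.177]] [0.098] xmin [0.675 0.002 0.163]
clock: 30.1
eef_pos: [0.5619, 0.0709, 0.1565]
tool_rot: [0.778, 0.628, -0.0, 0.0]
ft_force: [-0.6, -0.2, 0.8]
grip_width: 0.0857
```

View pics/w19.png

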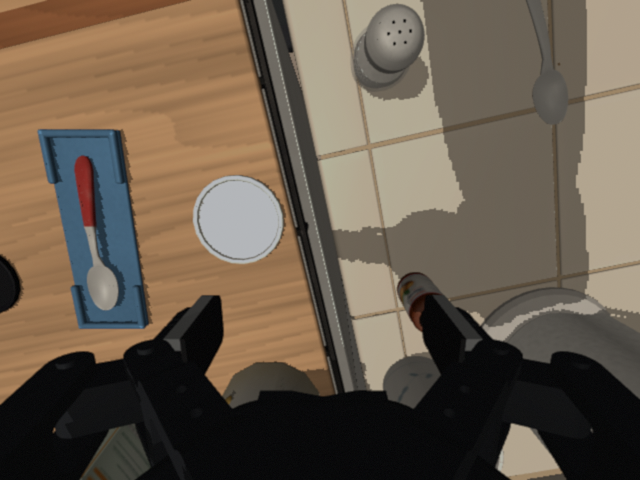

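```bash
python3 -m inch '[[1,0.1,0,0,0,0,-1],[1,0.1,0,0,0,0,-1],[0.8,0,0,0,0,0,-1],[0.2,0,0,0,0,0,-1],[0,0,0,0,0,0,-1],[0,0,0,0,0,0,-1],[0,0,0,0,0,0,-1],[0,0,0,0,0,0,-1]]'
python3 - <<'E'
from h import *
c=bot.get_calibration("wrist"); im,d=bot.camera("wrist"); cv2.imwrite("pics/w20.png",im); np.savez("w20.npz",im=im,d=d,**{k:np.array(c[k]) for k in c})
P=cloud(c,d)
q=P[(P[...,2]>.012)&(P[...,2]<.11)&(np.hypot(P[...,0]-.6315,P[...,1]-.143)<.03)]
for lo,hi in((.012,.03),(.03,.05),(.05,.07),(.07,.08),(.08,.11)):
    s=q[(q[:,2]>lo)&(q[:,2]<hi)]; print(lo,len(s),s.min(0).round(4) if len(s) else '',s.max(0).round(4) if len(s) else '')
    if len(s)>20:
        A=np.c_[2*s[:,:2],np.ones(len(s))]; r=np.linalg.lstsq(A,(s[:,:2]**2).sum(1),rcond=None)[0]; print("  circle",r[:2].round(4),np.sqrt(r[2]+r[0]**2+r[1]**2).round(4))
# shaker
q=P[(P[...,2]>.02)&(P[...,2]<.11)&(np.hypot(P[...,0]-.437,P[...,1]-.140)<.04)]
for lo,hi in((.02,.07),(.085,.1)):
    s=q[(q[:,2]>lo)&(q[:,2]<hi)]; print("shaker",lo,len(s),s.min(0).round(4) if len(s) else '',s.max(0).round(4) if len(s) else '')
    if len(s)>20:
        A=np.c_[2*s[:,:2],np.ones(len(s))]; r=np.linalg.lstsq(A,(s[:,:2]**2).sum(1),rcond=None)[0]; print("  circle",r[:2].round(4),np.sqrt(r[2]+r[0]**2+r[1]**2).round(4))
E
```

```text
clock: 30.95
eef_pos: [0.5827, 0.1432, 0.1567]
tool_rot: [0.778, 0.628, -0.0, 0.0]
ft_force: [0.1, -0.2, 0.7]
grip_width: 0.0854
0.012 234 [0.6171 0.1287 0.0121] [0.6317 0.16   0.0299]
  circle [0.6342 0.1434] 0.0168
0.03 331 [0.6171 0.1277 0.0301] [0.6334 0.1602 0.05  ]
  circle [0.6342 0.1434] 0.0168
0.05 791 [0.6168 0.1269 0.0501] [0.6446 0.16   0.07  ]
  circle [0.6329 0.1435] 0.0139
0.07 475 [0.6223 0.1317 0.0701] [0.6425 0.155  0.08  ]
  circle [0.6332 0.1435] 0.0096
0.08 510 [0.6246 0.1337 0.08  ] [0.6409 0.1536 0.1048]
  circle [0.6329 0.1435] 0.005
shaker 0.02 1360 [0.4309 0.1189 0.0202] [0.4616 0.1614 0.07  ]
  circle [0.4408 0.14  ] 0.0188
shaker 0.085 2253 [0.4292 0.1255 0.085 ] [0.4568 0.1542 0.0934]
  circle [0.4431 0.1399] 0.0097
```

View pics/w20.png

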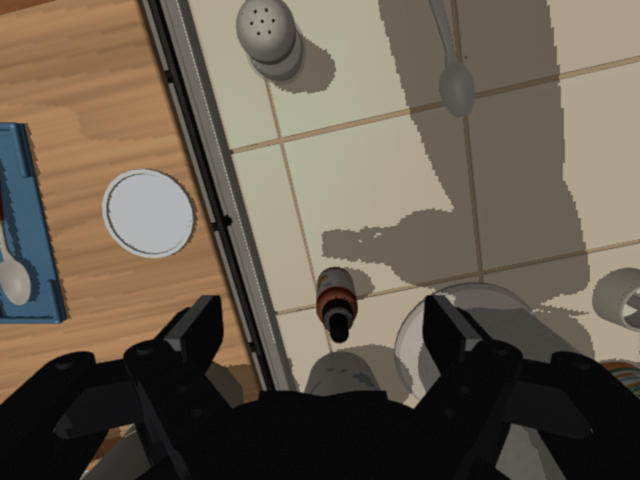

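```bash
python3 -m inch '[[0.2,0.7,0,0,0,0,-1],[0.23,0.8,0,0,0,0,-1],[0,0.45,0.4,0,0,0,-1],[0,0,1,0,0,0,-1],[0,0,1,0,0,0,-1],[0,0,1,0,0,0,-1],[0,0,0.9,0,0,0,-1],[0,0,0.3,0,0,0,-1]]'
python3 - <<'E'
from h import *
c=bot.get_calibration("wrist"); im,d=bot.camera("wrist"); cv2.imwrite("pics/w21.png",im); print(bot.get_obs()['eef_pos'],bot.get_obs()['ft_force'])
E
```

```text
clock: 31.8
eef_pos: [0.63, 0.1433, 0.0376]
tool_rot: [0.778, 0.628, -0.003, -0.001]
ft_force: [-0.9, -0.5, 1.0]
grip_width: 0.0858
[0.63019126 0.14341131 0.0377634 ] [-0.36808172 -0.16327682 -0.4568613 ]
```

View pics/w21.png

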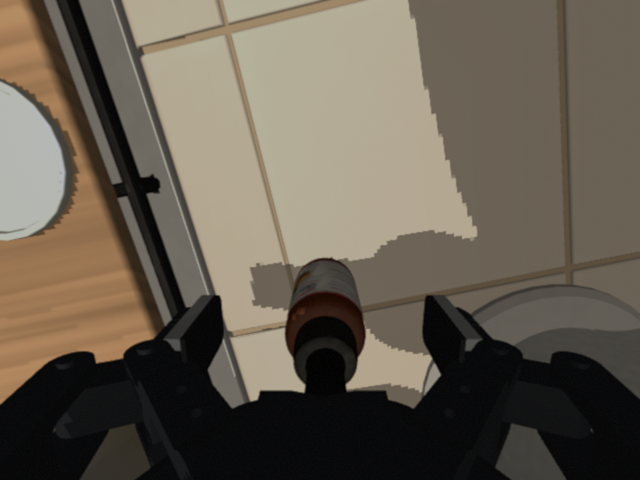

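```bash
python3 -m inch '[[0,0.08,0,0,0,0,0],[0,0,0,0,0,0,0.5],[0,0,0,0,0,0,1],[0,0,0,0,0,0,1],[0,0,0,0,0,0,1],[0,0,0,0,0,0,1],[0,0,0,0,0,0,1],[0,0,0,0,0,0,1]]'
python3 -m inch '[[0,0,-0.2,0,0,0,1],[0,0,-0.6,0,0,0,1],[0,0,-1,0,0,0,1],[0,0,-1,0,0,0,1],[0,0,-0.6,0,0,0,1],[0,0,0,0,0,0,1],[0,0,0,0,0,0,1],[0,0,0,0,0,0,1]]'
python3 - <<'E'
from h import *
c=bot.get_calibration("wrist"); im,d=bot.camera("wrist"); cv2.imwrite("pics/w22.png",im); print(bot.get_obs()['eef_pos'],bot.get_obs()['ft_force'])
im,d=bot.camera("scene"); cv2.imwrite("pics/s22.png",cv2.resize(im[130:290,160:320],None,fx=3.75,fy=3.75,interpolation=cv2.INTER_CUBIC))
E
```

```text
clock: 32.65
eef_pos: [0.6358, 0.144, 0.0433]
tool_rot: [0.778, 0.628, 0.001, 0.001]
ft_force: [-0.0, -1.4, 5.1]
grip_width: 0.0298
clock: 33.45
eef_pos: [0.6336, 0.1438, 0.1248]
tool_rot: [0.778, 0.628, -0.001, -0.001]
ft_force: [-0.3, 0.5, -1.2]
grip_width: 0.0301
[0.63362524 0.14374649 0.12473661] [ 0.10720211  0.43479204 -0.96214192]
```

View pics/w22.png

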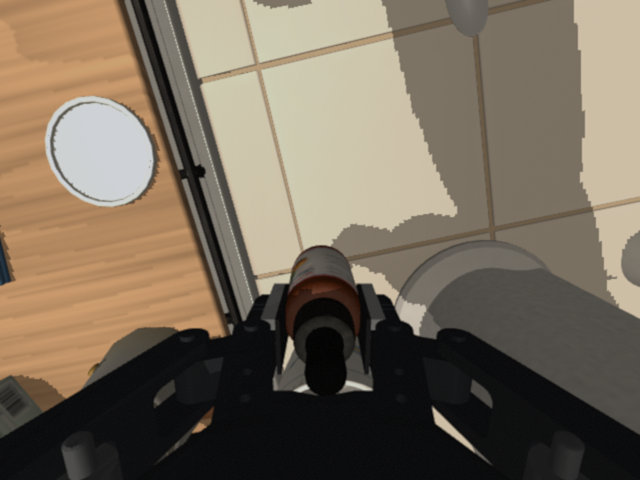

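View pics/s22.png

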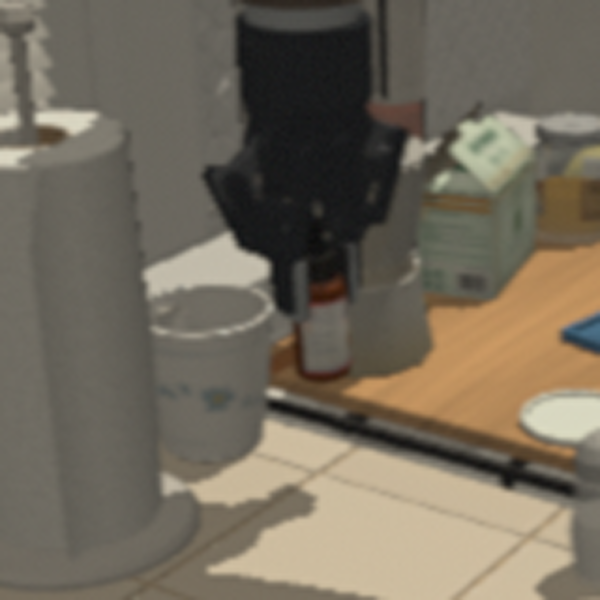

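```bash
python3 -m inch '[[-0.3,-0.6,-0.2,0,0,0,1],[-0.8,-0.8,-0.2,0,0,0,1],[-1,-0.6,0,0,0,0,1],[-1,0,0,0,0,0,1],[-1,0,0,0,0,0,1],[-1,0,0,0,0,0,1],[-1,0,0,0,0,0,1],[-1,0,0,0,0,0,1]]'
python3 -m inch '[[-1,0,0,0,0,0,1],[-1,0,0,0,0,0,1],[-1,0,0,0,0,0,1],[-1,0.2,0,0,0,0,1],[-1,0.3,0,0,0,0,1],[-1,0.5,0,0,0,0,1],[-1,0.4,0,0,0,0,1],[-0.5,0,0,0,0,0,1]]'
python3 -m inch '[[-0.4,0,0,0,0,0,1],[0,0,0,0,0,0,1],[0,0,0,0,0,0,1],[0,0,0,0,0,0,1],[0,0,0,0,0,0,1],[0,0,0,0,0,0,1],[0,0,0,0,0,0,1],[0,0,0,0,0,0,1]]'
python3 - <<'E'
from h import *
c=bot.get_calibration("wrist"); im,d=bot.camera("wrist"); cv2.imwrite("pics/w23.png",im); np.savez("w23.npz",im=im,d=d,**{k:np.array(c[k]) for k in c})
P=cloud(c,d); o=bot.get_obs(); e=o['eef_pos']; print(e)
q=P[(np.hypot(P[...,0]-e[0],P[...,1]-e[1])<.03)&(P[...,2]>e[2]-.036)&(P[...,2]<e[2]-.002)]
print(len(q),q.min(0)-e,q.max(0)-e)
A=np.c_[2*q[:,:2],np.ones(len(q))]; r=np.linalg.lstsq(A,(q[:,:2]**2).sum(1),rcond=None)[0]; print("circle",r[:2]-e[:2],np.sqrt(r[2]+r[0]**2+r[1]**2))
E
```

```text
clock: 34.35
eef_pos: [0.5476, -0.0199, 0.1357]
tool_rot: [0.778, 0.628, -0.001, -0.0]
ft_force: [0.5, -1.0, -0.3]
grip_width: 0.0303
clock: 35.15
eef_pos: [0.5433, -0.2117, 0.1356]
tool_rot: [0.779, 0.627, -0.0, -0.0]
ft_force: [-0.6, 0.9, -0.4]
grip_width: 0.0301
clock: 35.95
eef_pos: [0.5411, -0.2192, 0.1366]
tool_rot: [0.778, 0.628, 0.0, 0.0]
ft_force: [0.0, 0.2, -1.4]
grip_width: 0.03
[ 0.54108267 -0.21930385  0.13660196]
1069 [-0.01860997 -0.01526989 -0.03595726] [-0.00360349  0.01658148 -0.00202661]
circle [-0.00133379 -0.00022224] 0.016839727843237326
```

View pics/w23.png

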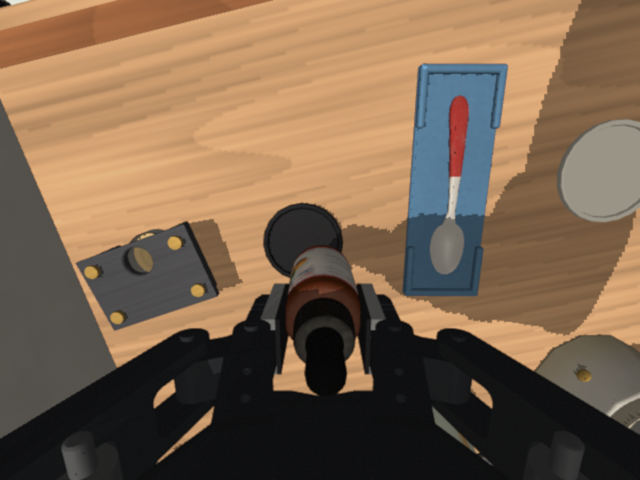

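```bash
python3 -m inch '[[-0.3,0.06,0,0,0,0,1],[-0.28,0,0.3,0,0,0,1],[0,0,0.8,0,0,0,1],[0,0,0.8,0,0,0,1],[0,0,0.6,0,0,0,1],[0,0,0.3,0,0,0,1],[0,0,0,0,0,0,1],[0,0,0,0,0,0,1]]'
python3 - <<'E'
from h import *
c=bot.get_calibration("wrist"); im,d=bot.camera("wrist"); cv2.imwrite("pics/w24.png",im); o=bot.get_obs(); print(o['eef_pos'],o['ft_force'])
h=cv2.cvtColor(im,cv2.COLOR_BGR2HSV); cv2.imwrite("pics/w24c.png",cv2.resize(im[150:400,200:450],None,fx=2.4,fy=2.4))
E
```

```text
clock: 36.8
eef_pos: [0.5397, -0.2344, 0.0668]
tool_rot: [0.778, 0.628, 0.0, 0.0]
ft_force: [-0.2, 0.1, -1.4]
grip_width: 0.03
[ 0.54000864 -0.23444872  0.06731555] [-0.56512075  0.49172262  0.20669512]
```

View pics/w24.png

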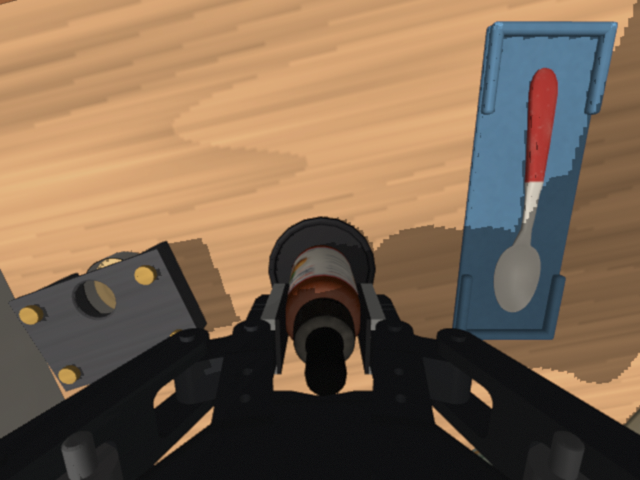

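The bottle is centred over the coaster at (322,260). I'll lower it and release.

```bash
python3 -m inch '[[0,0,0.1,0,0,0,1],[0,0,0.08,0,0,0,1],[0,0,0.05,0,0,0,1],[0,0,0.02,0,0,0,1],[0,0,0,0,0,0,1],[0,0,0,0,0,0,1],[0,0,0,0,0,0,1],[0,0,0,0,0,0,1]]'
```

```text
clock: 37.65
eef_pos: [0.54, -0.2342, 0.0614]
tool_rot: [0.778, 0.628, 0.0, 0.001]
ft_force: [-0.8, 0.1, 5.6]
grip_width: 0.0303
```

```bash
python3 -m inch '[[0,0,-0.02,0,0,0,1],[0,0,0,0,0,0,0.3],[0,0,0,0,0,0,0.2],[0,0,0,0,0,0,0],[0,0,0,0,0,0,-0.3],[0,0,0,0,0,0,-0.3],[0,0,-0.3,0,0,0,-0.3],[0,0,-0.7,0,0,0,-0.3]]'
python3 -m inch '[[0,0,-1,0,0,0,-0.3],[0,0,-1,0,0,0,-0.3],[0,0,-1,0,0,0,-0.3],[0,0,-1,0,0,0,-0.6],[0.5,0,-0.5,0,0,0,-1],[1,-0.3,0,0,0,0,-1],[1,-0.5,0,0,0,0,-1],[1,-0.5,0,0,0,0,-1]]'
python3 - <<'E'
from h import *
c=bot.get_calibration("wrist"); im,d=bot.camera("wrist"); cv2.imwrite("pics/w25.png",im); o=bot.get_obs(); print(o['eef_pos'],o['ft_force'])
P=cloud(c,d)
q=P[(P[...,2]>.032)&(P[...,2]<.085)&(np.hypot(P[...,0]-.538,P[...,1]+.234)<.03)]
A=np.c_[2*q[:,:2],np.ones(len(q))]; r=np.linalg.lstsq(A,(q[:,:2]**2).sum(1),rcond=None)[0]; print("bottle",len(q),r[:2],np.sqrt(r[2]+r[0]**2+r[1]**2))
E
```

```text
clock: 38.45
eef_pos: [0.5381, -0.2333, 0.0847]
tool_rot: [0.778, 0.628, -0.001, -0.002]
ft_force: [0.5, 0.4, -0.1]
grip_width: 0.0559
clock: 39.25
eef_pos: [0.5257, -0.1399, 0.1981]
tool_rot: [0.778, 0.628, 0.0, -0.0]
ft_force: [0.0, 0.7, -0.1]
grip_width: 0.0857
[ 0.52428892 -0.13585452  0.19808882] [-2.03886834  2.04835442 -0.52545735]
bottle 1186 [ 0.53704922 -0.23320897] 0.014357071964803323
```

View pics/w25.png

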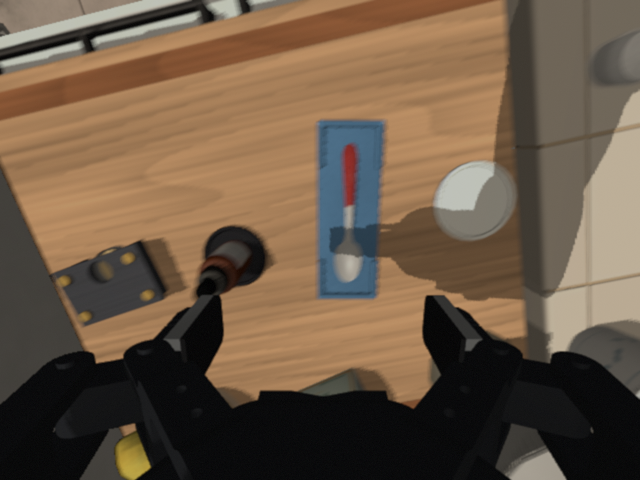

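The bottle stands upright on the coaster at (235,255). Next is the shaker.

```bash
python3 -m inch '[[1,-0.5,0.2,0,0,0,-1],[1,-0.5,0.2,0,0,0,-1],[1,-0.5,0.2,0,0,0,-1],[1,-0.5,0.2,0,0,0,-1],[1,-0.5,0.2,0,0,0,-1],[1,-0.5,0.2,0,0,0,-1],[1,-0.5,0.2,0,0,0,-1],[1,-0.5,0,0,0,0,-1]]'
python3 -m inch '[[1,-0.5,0,0,0,0,-1],[0.4,-0.3,0,0,0,0,-1],[0,-0.2,0,0,0,0,-1],[0,0,0,0,0,0,-1],[0,0,0,0,0,0,-1],[0,0,0,0,0,0,-1],[0,0,0,0,0,0,-1],[0,0,0,0,0,0,-1]]'
python3 - <<'E'
from h import *
c=bot.get_calibration("wrist"); im,d=bot.camera("wrist"); cv2.imwrite("pics/w26.png",im); o=bot.get_obs(); e=o['eef_pos'];print(e,o['ft_force'])
P=cloud(c,d)
for lo,hi in((.02,.07),(.088,.1)):
    q=P[(P[...,2]>lo)&(P[...,2]<hi)&(np.hypot(P[...,0]-.442,P[...,1]-.14)<.04)]
    A=np.c_[2*q[:,:2],np.ones(len(q))]; r=np.linalg.lstsq(A,(q[:,:2]**2).sum(1),rcond=None)[0]; print("shaker",len(q),r[:2],np.sqrt(r[2]+r[0]**2+r[1]**2),q.min(0),q.max(0))
x,y,_,_=o['tool_rot']; a=np.arctan2(2*x*y,x*x-y*y); t=np.array([.443,.14])-e[:2]; print(np.degrees(a), "tool dx,dy",t[0]*np.cos(a)+t[1]*np.sin(a),t[0]*np.sin(a)-t[1]*np.cos(a))
E
```

```text
clock: 40.1
eef_pos: [0.4691, 0.0766, 0.1624]
tool_rot: [0.778, 0.628, -0.001, -0.001]
ft_force: [0.6, 0.2, -0.1]
grip_width: 0.0854
clock: 40.9
eef_pos: [0.4537, 0.114, 0.1633]
tool_rot: [0.778, 0.628, 0.0, 0.0]
ft_force: [0.4, 0.0, -0.2]
grip_width: 0.0856
[0.45363392 0.11408673 0.16329391] [-0.45492557 -0.76256079 -0.30818698]
shaker 868 [0.43855527 0.13959108] 0.017868283853808148 [0.41803148 0.11839233 0.02001853] [0.44938364 0.16086049 0.06948309]
shaker 1065 [0.44120899 0.13977143] 0.00878266806129276 [0.42845689 0.12717272 0.08800445] [0.45461387 0.15278811 0.09340732]
77.78527803562456 tool dx,dy 0.023076754014847902 -0.01587581150333256
```

View pics/w26.png

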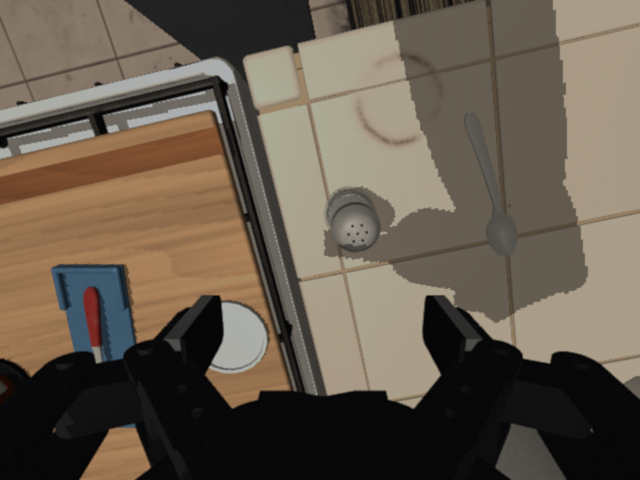

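```bash
python3 -m inch '[[0.45,-0.4,0,0,0,0,-1],[0.44,-0.33,0.3,0,0,0,-1],[0,0,0.9,0,0,0,-1],[0,0,1,0,0,0,-1],[0,0,1,0,0,0,-1],[0,0,1,0,0,0,-1],[0,0,0.8,0,0,0,-1],[0,0,0.25,0,0,0,-1]]'
python3 - <<'E'
from h import *
c=bot.get_calibration("wrist"); im,d=bot.camera("wrist"); cv2.imwrite("pics/w27.png",im); print(bot.get_obs()['eef_pos'],bot.get_obs()['ft_force'])
E
```

```text
clock: 41.75
eef_pos: [0.4381, 0.1398, 0.0296]
tool_rot: [0.778, 0.628, -0.002, -0.001]
ft_force: [-0.4, -0.4, 0.8]
grip_width: 0.0854
[0.43832802 0.13987909 0.02978734] [-0.54897063  0.00565565  0.15235235]
```

View pics/w27.png

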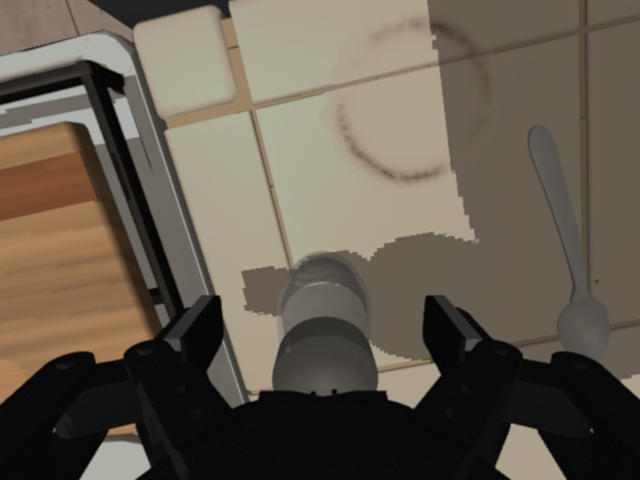

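The shaker is centred between the pads at (325,320), and the steel spoon is clear. I'll grip it and lift.

```bash
python3 -m inch '[[0,0.04,0,0,0,0,0],[0,0,0,0,0,0,0.5],[0,0,0,0,0,0,1],[0,0,0,0,0,0,1],[0,0,0,0,0,0,1],[0,0,0,0,0,0,1],[0,0,0,0,0,0,1],[0,0,0,0,0,0,1]]'
python3 -m inch '[[0,0,-0.2,0,0,0,1],[0,0,-0.6,0,0,0,1],[0,0,-1,0,0,0,1],[0,0,-1,0,0,0,1],[-0.3,0.2,-0.6,0,0,0,1],[-0.8,0.6,0,0,0,0,1],[-1,0.8,0,0,0,0,1],[-1,0.8,0,0,0,0,1]]'
```

```text
clock: 42.6
eef_pos: [0.4424, 0.1401, 0.0337]
tool_rot: [0.778, 0.628, 0.001, 0.001]
ft_force: [-1.3, -0.2, 4.8]
grip_width: 0.0375
clock: 43.4
eef_pos: [0.4841, 0.0508, 0.1179]
tool_rot: [0.778, 0.629, 0.001, 0.0]
ft_force: [0.1, 0.4, -1.4]
grip_width: 0.0375
```

```bash
python3 -m inch '[[-0.3,0.8,0,0,0,0,1],[-0.2,0.6,0,0,0,0,1],[0,0.2,0,0,0,0,1],[0,0,0,0,0,0,1],[0,0,0,0,0,0,1],[0,0,0,0,0,0,1],[0,0,0,0,0,0,1],[0,0,0,0,0,0,1]]'
python3 - <<'E'
from h import *
c=bot.get_calibration("wrist"); im,d=bot.camera("wrist"); cv2.imwrite("pics/w28.png",im); o=bot.get_obs(); e=o['eef_pos']; print(e,o['ft_force'])
P=cloud(c,d); q=P[(np.hypot(P[...,0]-e[0],P[...,1]-e[1])<.032)&(P[...,2]>e[2]-.027)&(P[...,2]<e[2]-.002)]
A=np.c_[2*q[:,:2],np.ones(len(q))]; r=np.linalg.lstsq(A,(q[:,:2]**2).sum(1),rcond=None)[0]; print("shaker-TCP",len(q),r[:2]-e[:2],np.sqrt(r[2]+r[0]**2+r[1]**2))
x,y,_,_=o['tool_rot']; a=np.arctan2(2*x*y,x*x-y*y); t=np.array([.534,.0042])-e[:2]; print(np.degrees(a), "tool dx,dy",t[0]*np.cos(a)+t[1]*np.sin(a),t[0]*np.sin(a)-t[1]*np.cos(a))
E
```

```text
clock: 44.2
eef_pos: [0.5197, 0.0312, 0.1172]
tool_rot: [0.778, 0.628, -0.0, -0.0]
ft_force: [-0.5, -0.2, -0.4]
grip_width: 0.0377
[0.51980315 0.03112718 0.11716189] [-0.3836616   0.828219   -0.36398804]
shaker-TCP 682 [-0.00307532  0.00049966] 0.0207724276352559
77.86408253728538 tool dx,dy -0.023340774341425303 0.01954050891949348
```

View pics/w28.png

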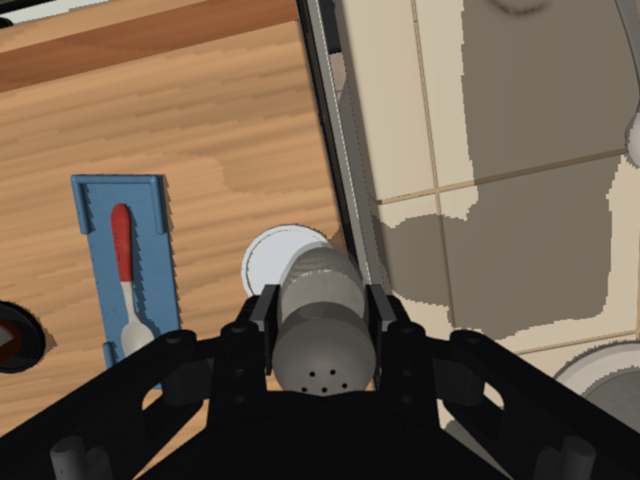

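```bash
python3 -m inch '[[-0.5,0.46,0,0,0,0,1],[-0.43,0.4,0.1,0,0,0,1],[0,0,0.7,0,0,0,1],[0,0,0.8,0,0,0,1],[0,0,0.6,0,0,0,1],[0,0,0.2,0,0,0,1],[0,0,0,0,0,0,1],[0,0,0,0,0,0,1]]'
python3 - <<'E'
from h import *
c=bot.get_calibration("wrist"); im,d=bot.camera("wrist"); cv2.imwrite("pics/w29.png",im); o=bot.get_obs(); e=o['eef_pos']; print(e,o['ft_force'])
E
```

```text
clock: 45.05
eef_pos: [0.5369, 0.0031, 0.0575]
tool_rot: [0.778, 0.628, 0.0, 0.0]
ft_force: [0.5, 0.1, -0.4]
grip_width: 0.0378
[0.53715734 0.00326996 0.05791596] [ 0.02080901  0.14086874 -0.79287966]
```

View pics/w29.png

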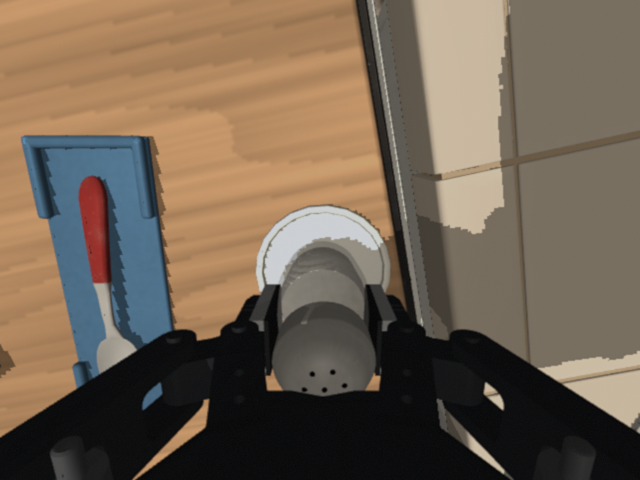

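The coaster is centred at column 323 and the shaker at 322. I'll lower it.

```bash
python3 -m inch '[[0,-0.02,0.1,0,0,0,1],[0,0,0.08,0,0,0,1],[0,0,0.05,0,0,0,1],[0,0,0.03,0,0,0,1],[0,0,0,0,0,0,1],[0,0,0,0,0,0,1],[0,0,0,0,0,0,1],[0,0,0,0,0,0,1]]'
```

```text
clock: 45.9
eef_pos: [0.536, 0.0037, 0.0518]
tool_rot: [0.778, 0.628, 0.0, 0.0]
ft_force: [-2.2, 0.1, 5.7]
grip_width: 0.0376
```

```bash
python3 -m inch '[[0,0,-0.02,0,0,0,1],[0,0,0,0,0,0,0],[0,0,0,0,0,0,-0.1],[0,0,0,0,0,0,-0.3],[0,0,0,0,0,0,-0.5],[0,0,0,0,0,0,-0.5],[0,0,-0.3,0,0,0,-0.5],[0,0,-0.7,0,0,0,-0.5]]'
python3 -m inch '[[0,0,-1,0,0,0,-0.5],[0,0,-1,0,0,0,-0.5],[0,0,-1,0,0,0,-0.5],[0,-0.5,-1,0,0,0,-1],[0,-1,-0.5,0,0,0,-1],[0,-1,-0.5,0,0,0,-1],[-0.8,-0.8,0,0,0,0,-1],[-0.8,0,0,0,0,0,-1]]'
python3 -m inch '[[-0.6,0,0,0,0,0,-1],[-0.5,0,0,0,0,0,-1],[0,0,0,0,0,0,-1],[0,0,0,0,0,0,-1],[0,0,0,0,0,0,-1],[0,0,0,0,0,0,-1],[0,0,0,0,0,0,-1],[0,0,0,0,0,0,-1]]'
python3 - <<'E'
from h import *
c=bot.get_calibration("wrist"); im,d=bot.camera("wrist"); cv2.imwrite("pics/w30.png",im)
T,dt=bot.camera("top"); cv2.imwrite("pics/t30.png",T); S,ds=bot.camera("scene"); cv2.imwrite("pics/s30.png",S)
for n,c2,d2 in(("w",c,d),("t",bot.get_calibration("top"),dt)):
  P=cloud(c2,d2)
  for nm,cx,cy,lo,hi,R in(("bottle",.538,-.234,.03,.085,.03),("bottletop",.538,-.234,.1,.13,.03),("shaker",.534,.004,.03,.09,.04),("shakertop",.534,.004,.1,.12,.03)):
    q=P[(P[...,2]>lo)&(P[...,2]<hi)&(np.hypot(P[...,0]-cx,P[...,1]-cy)<R)]
    if len(q)>10: print(n,nm,len(q),q.min(0).round(3),q.max(0).round(3),np.median(q,0).round(3))
E
```

```text
clock: 46.7
eef_pos: [0.5343, 0.0037, 0.0752]
tool_rot: [0.778, 0.628, -0.001, -0.001]
ft_force: [-0.1, 0.3, 0.6]
grip_width: 0.0645
clock: 47.5
eef_pos: [0.4445, -0.0176, 0.2023]
tool_rot: [0.777, 0.629, 0.0, 0.0]
ft_force: [0.2, -0.1, -0.5]
grip_width: 0.0853
clock: 48.3
eef_pos: [0.4409, -0.0446, 0.201]
tool_rot: [0.778, 0.628, -0.0, -0.0]
ft_force: [-0.5, 0.2, 0.1]
grip_width: 0.085
w shaker 1523 [ 0.511 -0.017  0.03 ] [0.54  0.025 0.09 ] [0.518 0.001 0.065]
w shakertop 1078 [ 0.518 -0.012  0.1  ] [0.549 0.019 0.112] [0.531 0.003 0.107]
t bottle 275 [ 0.522 -0.249  0.03 ] [ 0.549 -0.217  0.085] [ 0.527 -0.231  0.064]
t bottletop 62 [ 0.531 -0.241  0.1  ] [ 0.543 -0.224  0.125] [ 0.536 -0.233  0.116]
```

View pics/w30.png

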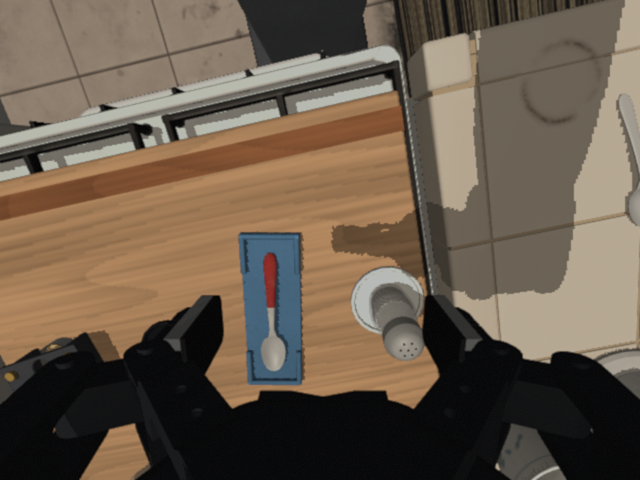

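View pics/t30.png

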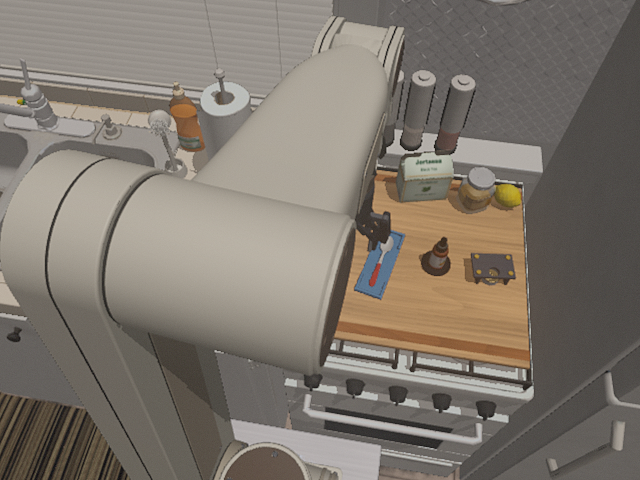

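All four items check out: bottle at (0.5385, -0.233), shaker at (0.533, 0.004), spoon within the rest, tea light home. The gripper is clear, so I'm handing in.

```bash
python3 -c "
from workcell import bot
print(bot.get_obs()['clock'],bot.get_obs()['joint_vel'].round(4)); print(bot.job_done())"
```

```text
48.45 [-0.0014 -0.0013 -0.     -0.0004 -0.0016  0.0005]
the job is handed in; nothing more can be done
None
```

The tea corner is laid out as asked, in the order asked, and handed in at 48.5 s of the 112 s allowed. No verdict comes back at hand-in.

My last checks showed:

| Item | Result |
|---|---|
| Tea light | Pushed in until a firm 5 N contact. Its front edge showed about 17.5 mm ahead of the warmer's origin, which puts its centre at about +1.5 mm, against the stop. |
| Red spoon | Lies flat and lengthwise inside the rim of the spoon rest. |
| Dropper bottle | Upright at (0.5385, -0.233); the black coaster's centre measured (0.538, -0.234). |
| Sugar shaker | Upright at (0.533, 0.004); the white coaster's centre measured (0.534, 0.004). |
| Steel spoon | Not touched; it was not re-measured at the end. |

- **Disagreements:** repeat camera measurements differed by 1–3 mm, and the stop contact came about 1.4 mm later than calculated. The gripper opening read 3–6 mm less than the stated widths of the round things while holding them, but each was carried and set down properly.
- **Not checked:** the tea light reading comes from pictures taken right after the push. It still showed under the warmer in the final overhead picture, but I did not measure it again. The bottle and shaker were measured just before hand-in, and the spoon was checked by eye in those same pictures.

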